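# Weigh two honey jars and load the heavier one into the spring display lane

## Task

Find out which of the two honey jars is heavier: stand one on each pan of the balance, let go of both and let the beam tip and come to rest. Then load the heavier jar into the display lane, standing flat on the lane's floor between the front bar and the spring paddle (press the paddle back with the jar, feeling gently for its stop without forcing it, and lower the jar behind the bar), and leave the lighter jar standing on its pan. Set everything down gently, keep the jars upright and leave the other goods alone.

Things in the scene. Friction and masses are not known exactly. Their poses are not given: they have to be found in the camera images.
- jar_k_center (a point): honey jar, amber body with a blank paper band and a light wooden lid; round, 58 mm across over its full height of 92 mm; point at its centre, 46 mm above its underside, z up. One of two that look alike (0.34 to 0.54 kg each); one is heavier by 90 g or more, which only weighing shows. Body and lid may both be gripped
- jar_m_center (a point): honey jar, amber body with a blank paper band and a light wooden lid; round, 58 mm across over its full height of 92 mm; point at its centre, 46 mm above its underside, z up. One of two that look alike (0.34 to 0.54 kg each); one is heavier by 90 g or more, which only weighing shows. Body and lid may both be gripped
- balance: equal-arm counter balance fixed to the table, green base 120 x 200 mm, 72 mm tall; beam along its y axis. Origin under its centre, z up. Round level brass pans, 110 mm across, centred 150 mm along +y and -y; one sinks as the other rises. Damped, slight friction, no spring: empty it stays as it is; with unequal loads it tips right over to the heavier side within 4 s
- pan_p_level (a point): fixed point: where the middle of the +y pan's top lies when the beam is level, 115 mm above the table. The pan itself is not measured: its top is anywhere from 15 mm below (on its stop) to 15 mm above this point. An empty pan yields almost freely down to its stop if the other is empty; opposite a loaded pan it resists with that jar's weight
- pan_q_level (a point): the same for the pan on the -y side
- lane: display lane fixed to the table, a wooden tray 250 mm long (x), 98 mm wide. Origin under its centre, z up; paddle at the +x side, open end at -x. Floor 12 mm above the origin; side rails along x, tops 32 mm above the origin, leave a channel 68 mm wide about y = 0. In it sits an insert, one unit: steel front bar, orange spring paddle, grey housing behind
- lane_bar (a point): fixed point on the lane: nominal place of the bar's inner (+x) face, at lane x = -32 mm, y = 0, on the floor. The insert was slid in by hand, so bar, paddle and paddle stop all lie up to 35 mm nearer or farther along lane x than nominal, by one same unmeasured amount. The bar is 8 mm thick, its top 18 mm above the floor. A loaded jar stands on the floor, pressed to the bar by the paddle
- lane_paddle (a point): fixed point: nominal place of the paddle's front (-x) face at rest, at lane x = -12 mm (20 mm from the bar), y = 0, on the floor; unmeasured shift as for the bar. Slick paddle 54 mm wide, from 1 to 72 mm above the floor. It slides to +x; its spring resists with 3 N at rest to 7 N when 46 mm back at its hard stop, where bar and paddle are 66 mm apart, 8 mm more than a jar
- gourd_a: pear-shaped yellow gourd, 88 mm wide, 110 mm tall; origin under its centre. Bystander, to be left alone
- gourd_b: pear-shaped dark green gourd, 101 mm wide, 127 mm tall; origin under its centre. Bystander, to be left alone
- green_jar: green glass jar with a white cap, 72 mm wide, 110 mm tall; origin under its centre. Bystander, to be left alone
- squash: flat orange squash with a stub stalk, 108 mm wide, 62 mm tall; origin under its centre. Bystander, to be left alone
- dibber_pot: yellow pot with three wooden dibbers sticking out, 68 mm wide, 145 mm tall; origin under its centre. Bystander, to be left alone
- lime: green lime, 58 mm wide, 53 mm tall; origin under its centre. Bystander, to be left alone
Not all that is in view belongs to the job. Leave any pink or purple look-alike of the part that bears jar_m_center alone. What is shaped like the part that bears jar_k_center but turquoise is not meant.

How it is judged (in metres and radians):
On the way:
1. the jars stand on opposite pans, both let go of, the heavier one's pan down (at least 20 mm lower) and everything at rest, for half a second (((y of jar_k_center in the frame of balance between 0.115 and 0.185 m and x of jar_k_center in the frame of balance between -0.035 and 0.035 m and z of jar_k_center in the frame of balance between 0.138 and 0.185 m and angle between each of jar_k_center, jar_m_center's own z axis and vertical below 0.1 rad and y of jar_m_center in the frame of balance between -0.185 and -0.115 m and x of jar_m_center in the frame of balance between -0.035 and 0.035 m and z of jar_m_center in the frame of balance between 0.138 and 0.185 m) or (y of jar_k_center in the frame of balance between -0.185 and -0.115 m and x of jar_k_center in the frame of balance between -0.035 and 0.035 m and z of jar_k_center in the frame of balance between 0.138 and 0.185 m and angle between each of jar_k_center, jar_m_center's own z axis and vertical below 0.1 rad and y of jar_m_center in the frame of balance between 0.115 and 0.185 m and x of jar_m_center in the frame of balance between -0.035 and 0.035 m and z of jar_m_center in the frame of balance between 0.138 and 0.185 m)) and contact force between the fingers and jar_k below 0.05 N and linear speed of each of jar_k, jar_m below 0.02 m/s and contact force between the fingers and jar_m below 0.05 N and (z of jar_m_center in the frame of jar_k_center below -0.02 m or z of jar_m_center in the frame of jar_k_center above 0.02 m)), for 0.5 s.
At the end, for the whole second after the job is handed in: Heavier jar upright (0.07 rad) on the lane floor (centre 53-62 mm over lane origin, x -45 to 40, y within 12 mm), pressed by paddle and bar (contacts over 7 N in all); lighter jar (under 4.15 N) upright (0.1 rad) on a pan, within 35 mm of its middle in x and y; both let go of, at rest (contact force between the fingers and jar_m below 0.05 N and linear speed of each of jar_m, jar_k below 0.02 m/s and contact force between the fingers and jar_k below 0.05 N and ((contact force between jar_k and lane above 7 N and x of jar_k_center in the frame of lane between -0.045 and 0.04 m and y of jar_k_center in the frame of lane between -0.012 and 0.012 m and z of jar_k_center in the frame of lane between 0.053 and 0.062 m and angle between jar_k_center's own z axis and vertical below 0.07 rad and contact force between jar_m and balance below 4.15 N and y of jar_m_center in the frame of balance between 0.115 and 0.185 m and x of jar_m_center in the frame of balance between -0.035 and 0.035 m and z of jar_m_center in the frame of balance between 0.138 and 0.185 m and angle between jar_m_center's own z axis and vertical below 0.1 rad) or (contact force between jar_k and lane above 7 N and x of jar_k_center in the frame of lane between -0.045 and 0.04 m and y of jar_k_center in the frame of lane between -0.012 and 0.012 m and z of jar_k_center in the frame of lane between 0.053 and 0.062 m and angle between jar_k_center's own z axis and vertical below 0.07 rad and contact force between jar_m and balance below 4.15 N and y of jar_m_center in the frame of balance between -0.185 and -0.115 m and x of jar_m_center in the frame of balance between -0.035 and 0.035 m and z of jar_m_center in the frame of balance between 0.138 and 0.185 m and angle between jar_m_center's own z axis and vertical below 0.1 rad) or (contact force between jar_m and lane above 7 N and x of jar_m_center in the frame of lane between -0.045 and 0.04 m and y of jar_m_center in the frame of lane between -0.012 and 0.012 m and z of jar_m_center in the frame of lane between 0.053 and 0.062 m and angle between jar_m_center's own z axis and vertical below 0.07 rad and contact force between jar_k and balance below 4.15 N and y of jar_k_center in the frame of balance between 0.115 and 0.185 m and x of jar_k_center in the frame of balance between -0.035 and 0.035 m and z of jar_k_center in the frame of balance between 0.138 and 0.185 m and angle between jar_k_center's own z axis and vertical below 0.1 rad) or (contact force between jar_m and lane above 7 N and x of jar_m_center in the frame of lane between -0.045 and 0.04 m and y of jar_m_center in the frame of lane between -0.012 and 0.012 m and z of jar_m_center in the frame of lane between 0.053 and 0.062 m and angle between jar_m_center's own z axis and vertical below 0.07 rad and contact force between jar_k and balance below 4.15 N and y of jar_k_center in the frame of balance between -0.185 and -0.115 m and x of jar_k_center in the frame of balance between -0.035 and 0.035 m and z of jar_k_center in the frame of balance between 0.138 and 0.185 m and angle between jar_k_center's own z axis and vertical below 0.1 rad))); the robot touches nothing.
It fails at once if a jar is pressed against or dropped on the lane, its bar or its paddle with more than 30 N (contact force between any of jar_k, jar_m and lane above 30 N).
It fails at once if a jar is pressed or dropped on the balance with more than 30 N (contact force between any of jar_k, jar_m and balance above 30 N).
It fails at once if the robot itself presses the lane or the balance with more than 25 N (contact force between any of the fingers, the arm and lane above 25 N or contact force between any of the fingers, the arm and balance above 25 N).
It fails at once if a jar is tipped by more than 0.5 rad (angle between any of jar_k_center, jar_m_center's own z axis and vertical above 0.5 rad).
It fails at once if a bystander is moved by more than 40 mm (distance of any of gourd_a, gourd_b, green_jar, squash, dibber_pot, lime from where it was at the start of the episode above 0.04 m).
It also fails if it takes over 72 s, if anything falls off the work surface, if the arm or the gripper's body presses on something with over 40 N, if the wrist force passes 120 N, or if a joint passes its speed limit or range.

## Robot

A 6-joint arm with a two-finger parallel gripper is mounted at the origin on the work surface. World frame = base frame: x ahead of the robot, y to its left, z up, the work surface at z = 0. Lengths are in mm, angles in rad, forces in N, time in s.
With the tool pointing down it reaches from about 275 to 1000 mm from the base axis. Payload 8.4 kg.
Tool frame: the origin (TCP) lies midway between the tips of the shut fingers; the grasp point (between the pads) lies 19 mm behind it (r.grip_point_offset is the distance from the TCP to the grasp point, in mm); z points along the fingers, x is the direction in which the jaws open and shut, and the axes are right-handed (so a half turn about z gives the same grasp; the last joint's range is limited). The gripper opens to 85 mm and grips with 20 to 120 N. Pads are 22 mm wide; open, the fingers measure 114 mm over their backs; the gripper's body (76 mm by 85 mm) begins 54 mm behind the grasp point. The pads swing forward as they close: fully open they stand 13 mm farther back than shut.
Start: joints at [1.285, 0.353, 1.633, -0, 1.155, -0.002], TCP at [175.002, 600.002, 231.281] pointing down, gripper open.
Joint ranges: [-2.63, 2.63], [-0.92, 2.1], [0.06, 2.66], [-1.3, 4.44], [0, 2.69], [-3.02, 3.02]. Speed limits (rad/s): [2.22, 2.22, 2.79, 3.14, 3.14, 3.14].

## Interface

Orientations are given as [roll, pitch, yaw] about the fixed x, y, z axes, in that order (R = Rz(yaw) Ry(pitch) Rx(roll)).
In Python, from rig import monitor, vision, sign_off, r gives the robot as it stands.
- The arm moves only by the shell command python3 -m inch 'ROWS' [FORCE]. ROWS is JSON, a list of rows, each an object with "dp": the shift along the tool's x, y, z in mm, a list of three; "angular": the turn, a rotation vector about the tool's x, y, z in rad, a list of three; "fingers": the closure in counts, from 0 (fully open) to 255 (shut). A call has 1 to 12 rows; each row is the pose to reach, as a shift and turn from the pose commanded when the call began, along the tool's axes at that moment; what a row does not reach only later rows make up. A row lasts 1/12 s, in which the tool goes at most 41.7 mm and 7.16 degrees, less where a joint would pass 70% of its speed; a pose out of reach is approached as far as the arm can. A call with a gripper value outside its range is refused whole. The fingers move at their own pace and stop on an object; FORCE is the grip in N (left out, the last holds). Time passes only in rows, so rows that repeat a pose let the fingers close. It gives the time, the measured TCP pose, the force and the opening at its end, in the units of the state.
- monitor.sense(): the state, without advancing time (a new reading comes with each control period).
- vision.grab_frame(name): name is "scene" or "side" or "wrist"; returns (picture, depth): 400x640x3 uint8, blue, green, red; 400x640 float32, mm along the optical axis (not along the pixel's ray), 0 where there is no reading.
- vision.camera_params(name): a dict with "fx", "fy", "cx", "cy" (pixels), "R" (3x3) and "t" (3): a world point X has camera coordinates R X + t. Camera axes: x right, y down, z forward; pixel columns grow to the right and rows downward; lengths in mm; the calibration is good to about 2 mm. The wrist camera is an equidistant fisheye: a pixel r from the principal point sees the ray r / f radians off the axis. A picture is of the moment at which its call begins: read the wrist's pose just before it. camera_params takes no time and is no camera call; for the wrist camera it gives the pose at the moment of the call.
- sign_off(): hands the job in, once; it reports no verdict.
The state is a dict: "clock": time; "qpos": joint angles; "qvel": joint speeds; "joint_efforts": joint torques, N m; "eef_pos": TCP position; "tcp_rot": TCP orientation; "contact_force": force on the tool from outside, world axes, zero at the start; "wrist_torque": the same for the moment, N m; "opening": opening from 0.0 (shut) to 1.0 (fully open).
Only numpy, scipy, OpenCV 4.12 (cv2) and the standard library are available. Lean on these libraries where they do the work, as an engineer would, in place of code of your own. Each camera call takes 0.05 s, during which the arm holds its last target.

## Working session

There is one attempt and no reset: what is moved stays moved. The work goes in short steps, Python scripts to look and compute and a shell command to move; the robot and the scene stay as the last step left them, time stands still between calls to the robot, and variables do not carry over. Pictures are saved under pics/ and viewed, and the job is handed in when it is done.

```bash
ls; mkdir -p pics
cat > h.py <<'E'
import numpy as np, cv2
from rig import monitor, vision, r
def shot(n,name):
    im,d=vision.grab_frame(n); cv2.imwrite('pics/%s.png'%name,im); np.save('/tmp/%s.npy'%name,d); return im,d
def pts(n,d):
    p=vision.camera_params(n); v,u=np.mgrid[0:400,0:640]
    X=np.stack([(u-p['cx'])/p['fx']*d,(v-p['cy'])/p['fy']*d,d],-1)
    return (X-np.array(p['t']))@np.array(p['R'])
E
python3 - <<'E'
from h import *
print(monitor.sense())
for n in('scene','side','wrist'): 
    shot(n,n+'0'); print(n,vision.camera_params(n))
E
```

```text
pics
{'clock': 0.0, 'qpos': array([ 1.28461305e+00,  3.53620353e-01,  1.63418191e+00,  4.65644382e-05,
        1.15520930e+00, -2.37598151e-03]), 'qvel': array([-7.09894865e-05,  2.25692046e-03, -6.99835628e-04,  6.56948178e-04,
       -1.29317396e-03,  4.20751669e-04]), 'joint_efforts': array([-4.84862321e-04, -6.05258846e+01, -3.42057216e+01, -1.04616915e-04,
        9.53285722e-03,  5.04703394e-06]), 'eef_pos': array([174.83662668, 599.52049577, 230.5586097 ]), 'tcp_rot': array([-3.14154671e+00,  1.41880370e-03,  1.28697023e+00]), 'contact_force': array([ 0.42459955, -0.27846496,  0.00162616]), 'wrist_torque': array([0.02542531, 0.0468537 , 0.0431519 ]), 'opening': 1.0008556227233636}
scene {'fx': 410.13766632220853, 'fy': 410.13766632220853, 'cx': 317.1066991241551, 'cy': 204.68236342725743, 'R': array([[ 0.41977361,  0.90762687, -0.00189482],
       [ 0.72544138, -0.33676675, -0.60026907],
       [-0.54545845,  0.25060253, -0.79979588]]), 't': array([-205.84321366, -353.50463458, 1539.30531301])}
side {'fx': 388.2918060436074, 'fy': 388.2918060436074, 'cx': 317.0233849507289, 'cy': 196.7263495349839, 'R': array([[ 0.85723355, -0.514882  ,  0.00686697],
       [-0.25438903, -0.43505493, -0.86372069],
       [ 0.44770175,  0.73866348, -0.50392401]]), 't': array([-509.71509389,  213.13859832, 1100.76207333])}
wrist {'fx': 309.70691628693146, 'fy': 309.70691628693146, 'cx': 320.3676055790165, 'cy': 198.77690519523546, 'R': array([[ 0.27939459,  0.96017501, -0.00161811],
       [ 0.91761629, -0.26651379,  0.29487411],
       [ 0.2826995 , -0.08387103, -0.95553474]]), 't': array([-624.98872668,  -39.85017427,  380.10703988])}
```

View pics/scene0.png

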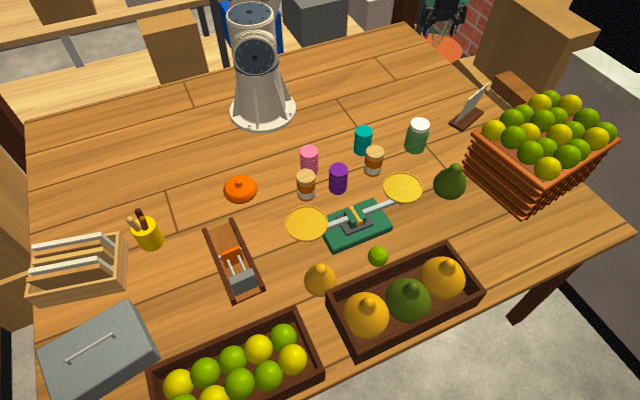

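View pics/side0.png

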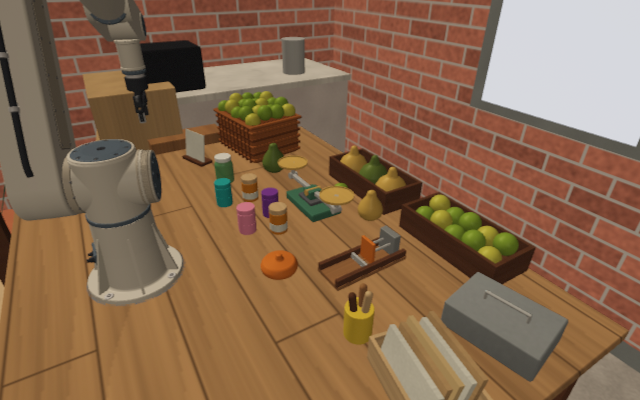

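View pics/wrist0.png

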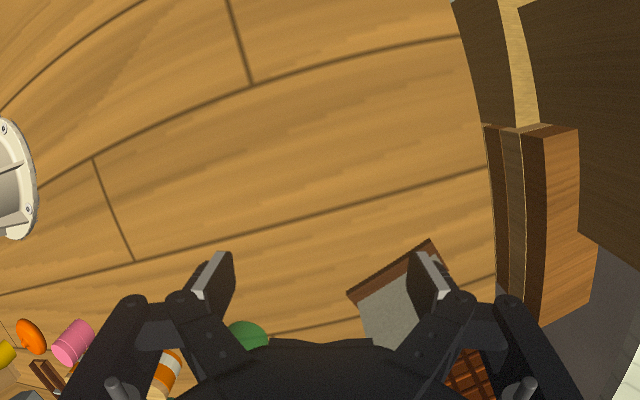

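```bash
python3 - <<'E'
import cv2
a=cv2.imread('pics/scene0.png');cv2.imwrite('pics/s_crop.png',cv2.resize(a[120:310,190:450],None,fx=3,fy=3,interpolation=cv2.INTER_CUBIC))
a=cv2.imread('pics/side0.png');cv2.imwrite('pics/d_crop.png',cv2.resize(a[140:290,190:420],None,fx=3.4,fy=3.4,interpolation=cv2.INTER_CUBIC))
E
cat >> h.py <<'E'
def load(n,name):
    return cv2.imread('pics/%s.png'%name), np.load('/tmp/%s.npy'%name)
E
python3 - <<'E'
from h import *
from rig import vision
for n in('scene','side'):
    im,d=load(n,n+'0'); P=pts(n,d)
    hsv=cv2.cvtColor(im,cv2.COLOR_BGR2HSV)
    # top heights
    if n=='scene': L={'jarA_lid':(306,176),'jarB_lid':(374,152),'panL':(306,223),'panR':(403,187),'lanepaddle':(231,253),'housing':(243,272),'tbl':(300,120),'green':(355,228)}
    else: L={'jarA':(278,209),'jarB':(249,181),'panL':(337,196),'panR':(293,163),'paddletop':(368,238),'tbl':(300,330)}
    for k,(u,v) in L.items(): print(n,k,P[v,u].round(1))
E
```

```text
scene jarA_lid [438.3 -12.3  90.4]
scene jarB_lid [437.7 220.7  90.9]
scene panL [611.7 -88.4 119. ]
scene panR [609.3 215.8 110.6]
scene lanepaddle [ 588.7 -295.9   75.9]
scene housing [ 657.8 -285.2   80.4]
scene tbl [105.4 108.6  -2.7]
scene green [635.7  52.4  38.7]
side jarA [430.1 -34.3  92.7]
side jarB [426.6 194.8  88.2]
side panL [608.1 -99.8 120.6]
side panR [612.9 209.2 109.2]
side paddletop [ 587.6 -292.3   85. ]
side tbl [ 298.3 -414.1   -1.8]
```

View pics/s_crop.png

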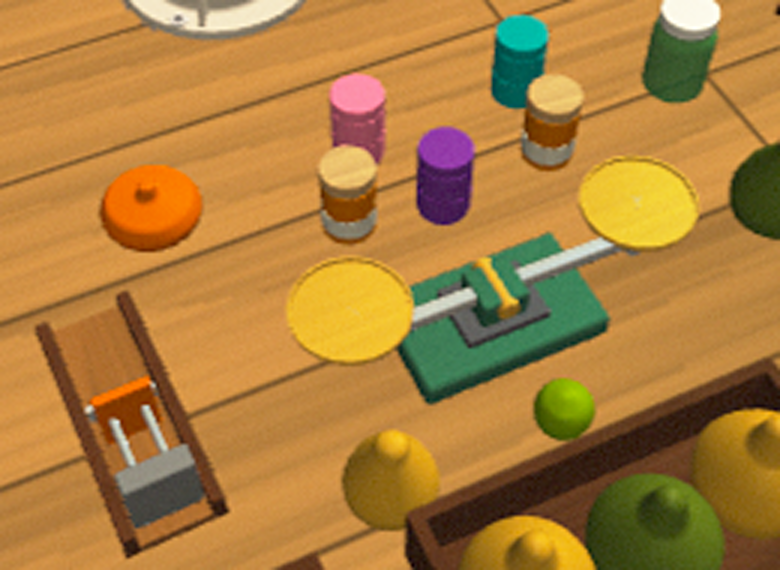

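View pics/d_crop.png

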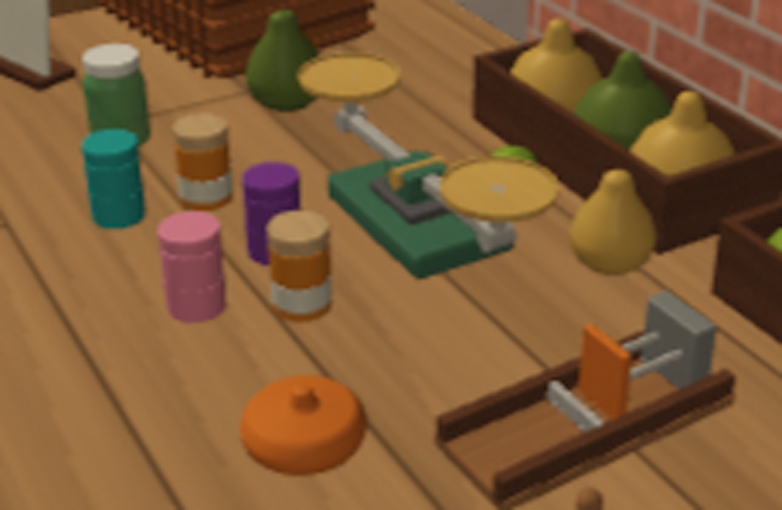

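```bash
cat >> h.py <<'E'
def circ(P,c,rad,z0,z1):
    m=(np.hypot(P[...,0]-c[0],P[...,1]-c[1])<rad)&(P[...,2]>z0)&(P[...,2]<z1)
    q=P[m]; h=cv2.minEnclosingCircle(q[:,:2].astype(np.float32)) if len(q) else None
    return q,h
E
python3 - <<'E'
from h import *
from rig import vision
for n in('scene','side'):
    im,d=load(n,n+'0'); P=pts(n,d)
    hsv=cv2.cvtColor(im,cv2.COLOR_BGR2HSV)
    for k,c,rad,z in(('A',(435,-25),45,86),('B',(435,205),45,86),('pink',(390,20),0,80)):
        if rad:
            q,h=circ(P,c,rad,z,105); print(n,k,len(q),q.mean(0).round(1),np.median(q[:,2]),(q.min(0)+q.max(0))/2,h)
    for k,c in(('panL',(610,-90)),('panR',(611,212))):
        q,h=circ(P,c,70,95,140); print(n,k,len(q),q.mean(0).round(1),((q.min(0)+q.max(0))/2).round(1),h, 'ext',(q.max(0)-q.min(0)).round())
        A=np.c_[q[:,:2],np.ones(len(q))]; print(np.linalg.lstsq(A,q[:,2],rcond=None)[0])
    # orange paddle
    m=(hsv[...,0]<13)&(hsv[...,1]>200)&(P[...,1]<-240)&(P[...,1]>-345)&(P[...,0]>540)&(P[...,0]<650)&(P[...,2]>25)
    q=P[m]; print(n,'paddle',len(q),q.mean(0).round(1),np.percentile(q,[3,97],axis=0).round(1))
    q3=q[q[:,2]>0]; 
    A=np.c_[q[:,1:],np.ones(len(q))]; print(np.linalg.lstsq(A,q[:,0],rcond=None)[0])
    # table heights
    print('table',np.median(P[(abs(P[...,0]-300)<60)&(abs(P[...,1]+150)<60)],0))
E
```

```text
scene A 238 [438.3 -13.4  92. ] 92.02282770777413 [437.30217837 -13.27681235  91.5448797 ] ((436.2689514160156, -12.512640953063965), 30.28205680847168)
scene B 203 [438.4 222.5  91.8] 92.08815774352244 [437.11276226 222.38575734  91.07957429] ((437.1127624511719, 226.5382843017578), 30.79871940612793)
scene panL 1208 [611.9 -87.  118.4] [610.8 -86.4 118.6] ((611.0736083984375, -87.55288696289062), 57.624942779541016) ext [115. 113.  14.]
[-8.84231704e-04 -2.47521381e-04  1.18929618e+02]
scene panR 998 [610.8 213.3 113.2] [610.6 213.4 114. ] ((612.0159301757812, 213.9332275390625), 58.94120407104492) ext [113. 113.  17.]
[1.98860547e-03 6.27472655e-05 1.11940695e+02]
scene paddle 65 [ 588.3 -298.7   58.1] [[ 586.1 -320.2   28.5]
 [ 590.4 -272.3   82. ]]
[-4.80726699e-02 -1.19687954e-02  5.74620698e+02]
table [ 307.39740625 -138.33385276    1.18796431]
side A 161 [435.9 -20.   91.6] 91.93230293936068 [437.12444118 -16.05477971  90.87291002] ((438.5926208496094, -17.75998878479004), 30.469707489013672)
side B 113 [435.5 216.7  91.7] 91.96832342706492 [437.33108849 218.10589952  91.07969769] ((437.1255798339844, 218.35928344726562), 30.11982536315918)
side panL 541 [612.9 -90.1 118.6] [613.7 -89.6 119.1] ((614.205810546875, -89.59381103515625), 60.261695861816406) ext [115. 116.  12.]
[1.12216265e-03 2.62632854e-03 1.18119129e+02]
side panR 350 [612.  209.3 113.2] [612.1 211.3 113.2] ((612.1084594726562, 210.7224884033203), 60.42827224731445) ext [111. 118.  13.]
[2.12151502e-03 4.97502229e-03 1.10895337e+02]
side paddle 227 [ 581.5 -301.7   54.7] [[ 578.9 -325.3   26.3]
 [ 585.6 -274.3   83.5]]
[-5.18354389e-02  2.69753064e-03  5.65748538e+02]
table [ 291.77041486 -160.23573928    0.57428888]
```

Run:
```python
from h import *
from rig import vision
for n in('scene','side'):
    im,d=load(n,n+'0'); P=pts(n,d)
    hsv=cv2.cvtColor(im,cv2.COLOR_BGR2HSV)
    R=(P[...,0]>380)&(P[...,0]<760)&(P[...,1]<-215)&(P[...,1]>-390)
    m=R&(P[...,2]>24)&(P[...,2]<40)&(hsv[...,2]<120)&(hsv[...,1]>80)
    q=P[m]; 
    for k,s in(('rail+y',q[:,1]>-297-0.05*0+0),('rail-y',q[:,1]<-297)):
        t=q[s]; c=np.polyfit(t[:,0]-590,t[:,1],1); print(n,k,len(t),c,np.percentile(t,[1,99],axis=0).round(1))
    # bar: greyish, x 530..575
    m=R&(P[...,0]>530)&(P[...,0]<578)&(hsv[...,1]<90)&(P[...,2]>8)
    q=P[m]; print('bar',len(q),q.mean(0) if len(q) else '',np.percentile(q,[5,95],axis=0).round(1) if len(q) else '')
    m=R&(P[...,0]>605)&(hsv[...,1]<90)&(P[...,2]>8)
    q=P[m]; print('housing',len(q),q.mean(0),np.percentile(q,[5,95],axis=0).round(1))
    for k,(lo,hi) in dict(pink=(160,179),purple=(130,155),teal=(84,97)).items():
        m=(hsv[...,0]>=lo)&(hsv[...,0]<=hi)&(hsv[...,1]>90)&(P[...,0]>300)&(P[...,0]<520)&(P[...,2]>85)&(P[...,2]<100)
        q=P[m]; print(k,len(q),((np.percentile(q,2,axis=0)+np.percentile(q,98,axis=0))/2).round(1))
```

```text
scene rail+y 316 [ 4.00608425e-02 -2.55509297e+02] [[ 447.7 -265.1   26.2]
 [ 691.4 -246.9   36.4]]
scene rail-y 377 [ 3.94393509e-02 -3.36630596e+02] [[ 452.1 -346.3   25. ]
 [ 695.5 -325.8   36.5]]
bar 15 [ 556.15201578 -314.45929796   25.90312174] [[ 551.1 -329.9   14.6]
 [ 560.4 -264.2   30.4]]
housing 570 [ 667.46747158 -293.61556881   61.02954234] [[ 620.2 -321.8   21.8]
 [ 679.7 -264.7   83.5]]
pink 215 [377.1  55.7  91.3]
purple 222 [456.4  86.4  91. ]
teal 177 [341.7 235.7  91.2]
side rail+y 257 [-4.46875583e-02 -2.62822640e+02] [[ 382.  -270.3   24.3]
 [ 658.1 -223.9   38.7]]
side rail-y 428 [ 3.91798205e-02 -3.40901391e+02] [[ 448.6 -351.2   24.2]
 [ 689.3 -325.2   35. ]]
bar 105 [ 554.24913557 -295.34516167   23.89556375] [[ 551.4 -324.9   13.2]
 [ 558.6 -268.1   31.4]]
housing 465 [ 657.35152245 -300.57584573   57.20067519] [[ 630.2 -328.1   22.7]
 [ 674.1 -267.2   83.1]]
pink 160 [400.2  51.9  90.1]
purple 118 [452.9  81.6  90.3]
teal 108 [339.  232.8  91. ]
```

```bash
cat > to.py <<'E'
import sys,numpy as np
from rig import monitor
from scipy.spatial.transform import Rotation as Ro
s=monitor.sense(); t=np.array(list(map(float,sys.argv[1:4]))); R=Ro.from_euler('xyz',s['tcp_rot'])
print('clock',s['clock'].__round__(2),'pos',s['eef_pos'].round(1),'rot',s['tcp_rot'].round(3),'F',s['contact_force'].round(1),'open',round(s['opening'],3))
print('dp',R.inv().apply(t-s['eef_pos']).round(1))
if len(sys.argv)>4: print('ang',(R.inv()*Ro.from_euler('xyz',[np.pi,0,float(sys.argv[4])])).as_rotvec().round(3))
E
python3 to.py 437.5 220.5 150 1.61
```

```text
clock 0.15 pos [174.9 599.6 230.7] rot [-3.142e+00  1.000e-03  1.287e+00] F [ 0.2  0.9 -0.3] open 1.0
dp [-290.3  358.3   81. ]
ang [-0.     0.001 -0.323]
```

```bash
python3 -m inch '[{"dp":[-290,358,81],"angular":[0,0,-0.323],"fingers":0},{"dp":[-290,358,81],"angular":[0,0,-0.323],"fingers":0},{"dp":[-290,358,81],"angular":[0,0,-0.323],"fingers":0},{"dp":[-290,358,81],"angular":[0,0,-0.323],"fingers":0},{"dp":[-290,358,81],"angular":[0,0,-0.323],"fingers":0},{"dp":[-290,358,81],"angular":[0,0,-0.323],"fingers":0},{"dp":[-290,358,81],"angular":[0,0,-0.323],"fingers":0},{"dp":[-290,358,81],"angular":[0,0,-0.323],"fingers":0},{"dp":[-290,358,81],"angular":[0,0,-0.323],"fingers":0},{"dp":[-290,358,81],"angular":[0,0,-0.323],"fingers":0},{"dp":[-290,358,81],"angular":[0,0,-0.323],"fingers":0},{"dp":[-290,358,81],"angular":[0,0,-0.323],"fingers":0}]' 60; python3 to.py 437.5 220.5 47 1.61
python3 - <<'E'
from h import *
shot('wrist','w1')
E
```

```text
clock: 1.15
eef_pos: [439.3, 217.1, 149.4]
tcp_rot: [-3.141, 0.002, 1.608]
contact_force: [-1.3, 0.6, -0.5]
opening: 1.004
clock 1.15 pos [439.3 217.1 149.4] rot [-3.141e+00  2.000e-03  1.608e+00] F [-1.3  0.6 -0.5] open 1.004
dp [  3.6  -1.7 102.3]
ang [-0.     0.002 -0.002]
```

View pics/w1.png

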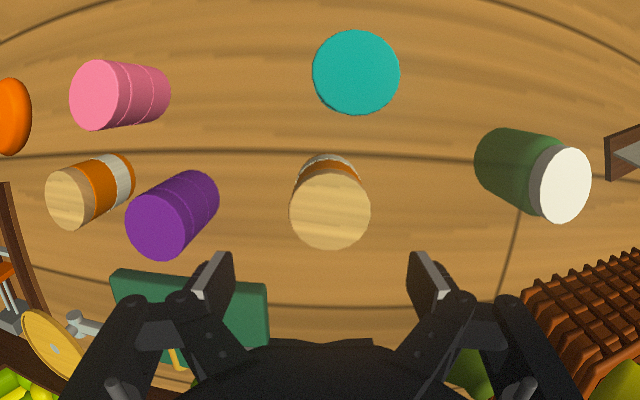

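```bash
cat >> h.py <<'E'
def wray(u,v,z,p=None):
    p=p or vision.camera_params('wrist'); R=np.array(p['R']);t=np.array(p['t'])
    x=(u-p['cx'])/p['fx'];y=(v-p['cy'])/p['fy'];th=np.hypot(x,y)
    d=np.array([np.sin(th)*x/th,np.sin(th)*y/th,np.cos(th)])
    C=-R.T@t; w=R.T@d
    return C+w*(z-C[2])/w[2]
E
python3 - <<'E'
from h import *
for uv in((330,211),(68,198),(356,72)): print(wray(*uv,92).round(1))
E
python3 to.py 437.5 220.5 47 1.61
```

```text
[435.2 224.6  92. ]
[434.2  -5.2  92. ]
[341.5 237.3  92. ]
clock 1.2 pos [439.1 217.8 149.4] rot [-3.141e+00  1.000e-03  1.606e+00] F [-0.2 -0.5 -0.1] open 0.999
dp [  2.9  -1.4 102.4]
ang [-0.001  0.001 -0.004]
```

```bash
python3 -m inch '[{"dp":[4,-2.5,34]},{"dp":[4.5,-2.5,68]},{"dp":[4.5,-2.5,90]},{"dp":[4.5,-2.5,102]},{"dp":[4.5,-2.5,102]}]'
python3 - <<'E'
from h import *
shot('wrist','w2')
E
```

```text
invalid input at $[0]: expected keys dp, angular, fingers
```

View pics/w2.png

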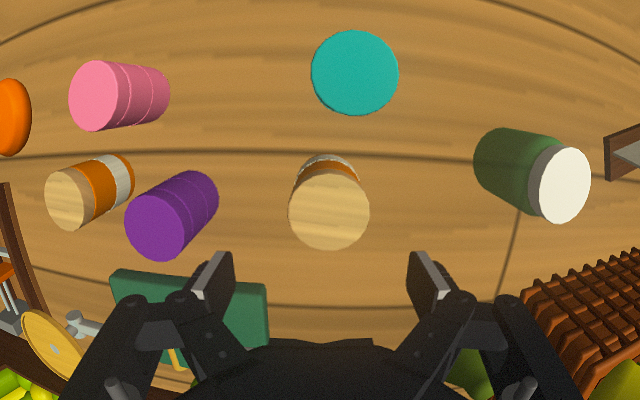

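The row was refused because all keys are needed, so the picture is unchanged: the jar lid sits at (329,211), ahead of the fingers. I'll descend with full rows.

```bash
python3 -m inch '[{"dp":[4,-2.5,34],"angular":[0,0,0],"fingers":0},{"dp":[4.5,-2.5,68],"angular":[0,0,0],"fingers":0},{"dp":[4.5,-2.5,90],"angular":[0,0,0],"fingers":0},{"dp":[4.5,-2.5,102],"angular":[0,0,0],"fingers":0},{"dp":[4.5,-2.5,102],"angular":[0,0,0],"fingers":0}]'
python3 - <<'E'
from h import *
shot('wrist','w3')
E
```

```text
clock: 1.67
eef_pos: [432.4, 226.2, 46.0]
tcp_rot: [-3.137, 0.002, 1.611]
contact_force: [-1.1, 0.2, -0.0]
opening: 0.996
```

View pics/w3.png

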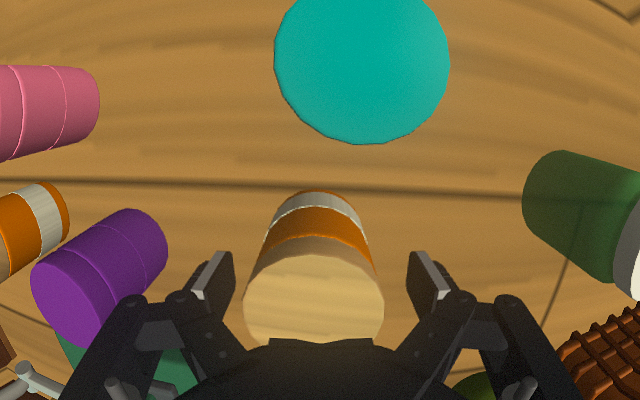

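```bash
python3 to.py 437 222 47 1.61
python3 - <<'E'
from h import *
from rig import vision
for uv in((315,330),): print(wray(*uv,92).round(1))
im,d=vision.grab_frame('side'); P=pts('side',d); cv2.imwrite('pics/side1.png',im[120:320,150:400].repeat(3,0).repeat(3,1))
q,h=circ(P,(437,222),33,84,96); print(len(q),np.percentile(q,[2,98],axis=0).round(1))
E
```

```text
clock 1.72 pos [433.3 226.5  47.4] rot [-3.139e+00  1.000e-03  1.611e+00] F [-0.   0.3  0.3] open 1.002
dp [-4.6  3.5  0.4]
ang [-0.003  0.001  0.001]
[446.3 225.3  92. ]
60 [[409.4 196.6  84.9]
 [445.5 247.3  94.4]]
```

View pics/side1.png

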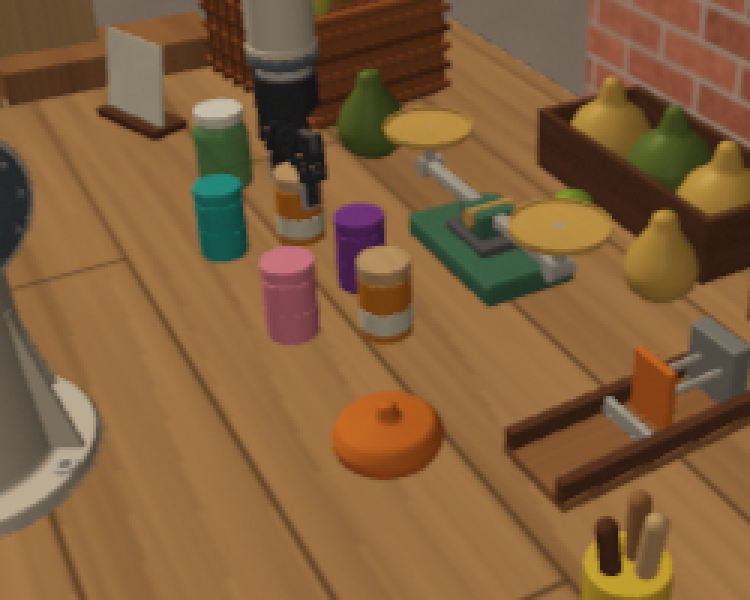

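```bash
python3 -m inch '[{"dp":[-2,4,0],"angular":[0,0,0],"fingers":0},{"dp":[-2,4,0],"angular":[0,0,0],"fingers":160},{"dp":[-2,4,0],"angular":[0,0,0],"fingers":160},{"dp":[-2,4,0],"angular":[0,0,0],"fingers":160},{"dp":[-2,4,0],"angular":[0,0,0],"fingers":160},{"dp":[-2,4,0],"angular":[0,0,0],"fingers":160}]' 60; python3 to.py 611.5 212 230 1.57
```

```text
clock: 2.27
eef_pos: [439.7, 224.2, 49.5]
tcp_rot: [3.14, -0.001, 1.61]
contact_force: [-0.7, -2.4, 7.9]
opening: 0.666
clock 2.27 pos [439.7 224.2  49.5] rot [ 3.14e+00 -1.00e-03  1.61e+00] F [-0.7 -2.4  7.9] open 0.666
dp [ -18.7  171.5 -180.2]
ang [ 0.002 -0.001  0.04 ]
```

```bash
python3 -m inch '[{"dp":[0,0,-10],"angular":[0,0,0],"fingers":160},{"dp":[0,0,-40],"angular":[0,0,0],"fingers":160},{"dp":[0,0,-80],"angular":[0,0,0],"fingers":160},{"dp":[0,0,-120],"angular":[0,0,0],"fingers":160},{"dp":[0,0,-150],"angular":[0,0,0],"fingers":160},{"dp":[0,0,-150],"angular":[0,0,0],"fingers":160},{"dp":[0,0,-150],"angular":[0,0,0],"fingers":160}]'; python3 to.py 613 212 200 1.61
```

```text
clock: 2.85
eef_pos: [439.5, 224.2, 200.1]
tcp_rot: [3.138, -0.002, 1.61]
contact_force: [0.7, 0.2, -5.9]
opening: 0.664
clock 2.85 pos [439.5 224.2 200.1] rot [ 3.138e+00 -2.000e-03  1.610e+00] F [ 0.7  0.2 -5.9] open 0.664
dp [-18.9 172.9   0.7]
ang [ 0.003 -0.002 -0.   ]
```

```bash
python3 -m inch '[{"dp":[-3,25,0],"angular":[0,0,0],"fingers":160},{"dp":[-6,60,0],"angular":[0,0,0],"fingers":160},{"dp":[-10,95,0],"angular":[0,0,0],"fingers":160},{"dp":[-14,130,0],"angular":[0,0,0],"fingers":160},{"dp":[-17,158,0],"angular":[0,0,0],"fingers":160},{"dp":[-19,172,0],"angular":[0,0,0],"fingers":160},{"dp":[-19,172,0],"angular":[0,0,0],"fingers":160},{"dp":[-19,172,0],"angular":[0,0,0],"fingers":160},{"dp":[-19,172,0],"angular":[0,0,0],"fingers":160}]'; python3 to.py 613 212 200 1.61;python3 - <<'E'
from h import *
from rig import vision
im,d=vision.grab_frame('side'); print(monitor.sense()['contact_force']); P=pts('side',d); cv2.imwrite('pics/side2.png',im[100:300,150:400].repeat(3,0).repeat(3,1))
im,d=vision.grab_frame('scene'); print(monitor.sense()['contact_force']); P=pts('scene',d); cv2.imwrite('pics/scene2.png',im[60:260,250:500].repeat(3,0).repeat(3,1))
E
```

```text
clock: 3.6
eef_pos: [609.6, 211.2, 196.1]
tcp_rot: [-3.137, 0.001, 1.61]
contact_force: [0.3, 0.3, -5.8]
opening: 0.668
clock 3.6 pos [609.6 211.2 196.1] rot [-3.137e+00  1.000e-03  1.610e+00] F [ 0.3  0.3 -5.8] open 0.668
dp [ 0.7  3.5 -3.9]
ang [-0.004  0.001 -0.   ]
[ 0.69115555  0.42283653 -4.3959046 ]
[-0.05953543  0.49046039 -5.27616672]
```

View pics/side2.png

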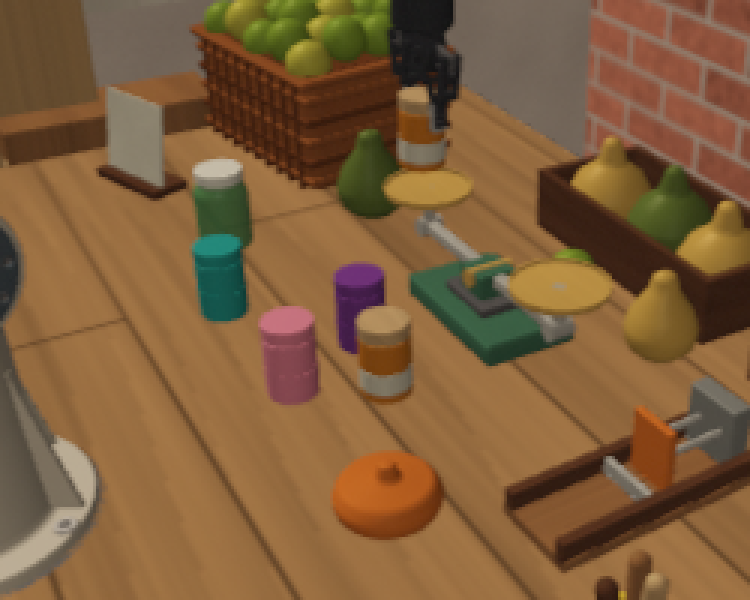

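View pics/scene2.png

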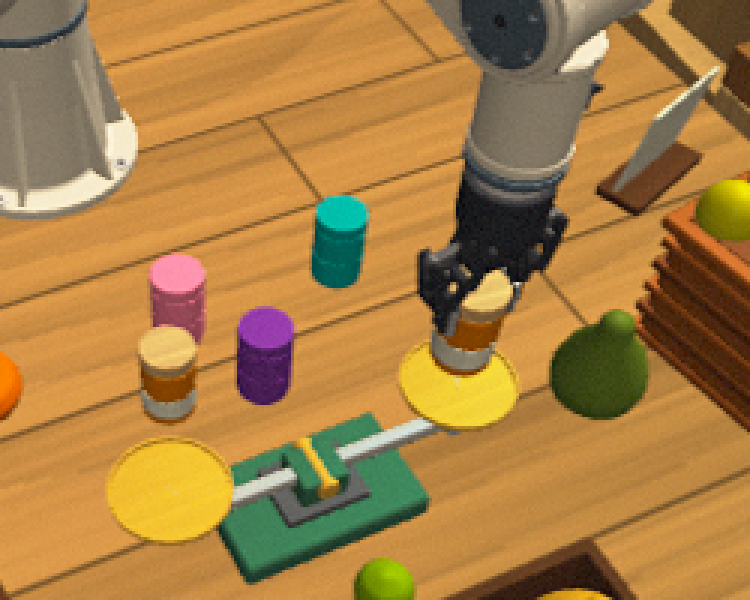

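```bash
python3 -m inch '[{"dp":[0,1,8],"angular":[0,0,0],"fingers":160},{"dp":[0,1,18],"angular":[0,0,0],"fingers":160},{"dp":[0,1,25],"angular":[0,0,0],"fingers":160},{"dp":[0,1,30],"angular":[0,0,0],"fingers":160},{"dp":[0,1,33],"angular":[0,0,0],"fingers":160},{"dp":[0,1,36],"angular":[0,0,0],"fingers":160},{"dp":[0,1,39],"angular":[0,0,0],"fingers":160},{"dp":[0,1,41],"angular":[0,0,0],"fingers":160},{"dp":[0,1,43],"angular":[0,0,0],"fingers":160},{"dp":[0,1,43],"angular":[0,0,0],"fingers":160},{"dp":[0,1,43],"angular":[0,0,0],"fingers":160}]'; python3 to.py 613 212 149.5 1.61
```

```text
clock: 4.62
eef_pos: [612.6, 211.7, 155.3]
tcp_rot: [3.141, -0.0, 1.61]
contact_force: [0.1, -0.5, -5.3]
opening: 0.665
clock 4.62 pos [612.6 211.7 155.3] rot [ 3.141 -0.     1.61 ] F [ 0.1 -0.5 -5.3] open 0.665
dp [0.3 0.5 5.8]
ang [ 0. -0. -0.]
```

```bash
python3 -m inch '[{"dp":[0,0,1],"angular":[0,0,0],"fingers":160},{"dp":[0,0,2],"angular":[0,0,0],"fingers":160},{"dp":[0,0,3],"angular":[0,0,0],"fingers":160},{"dp":[0,0,3.5],"angular":[0,0,0],"fingers":160},{"dp":[0,0,4],"angular":[0,0,0],"fingers":160},{"dp":[0,0,4],"angular":[0,0,0],"fingers":160},{"dp":[0,0,4],"angular":[0,0,0],"fingers":160}]'; python3 to.py 613 212 149.5 1.61
```

```text
clock: 5.2
eef_pos: [612.4, 211.7, 151.2]
tcp_rot: [-3.141, 0.0, 1.61]
contact_force: [0.7, -0.4, -5.9]
opening: 0.663
clock 5.2 pos [612.4 211.7 151.2] rot [-3.141  0.     1.61 ] F [ 0.7 -0.4 -5.9] open 0.663
dp [0.3 0.6 1.7]
ang [-0.  0. -0.]
```

```bash
python3 -m inch '[{"dp":[0,0,0.5],"angular":[0,0,0],"fingers":160},{"dp":[0,0,1],"angular":[0,0,0],"fingers":160},{"dp":[0,0,1.5],"angular":[0,0,0],"fingers":160},{"dp":[0,0,2],"angular":[0,0,0],"fingers":160},{"dp":[0,0,2],"angular":[0,0,0],"fingers":160},{"dp":[0,0,2],"angular":[0,0,0],"fingers":160}]'; python3 to.py 613 212 149.5 1.61
```

```text
clock: 5.7
eef_pos: [612.6, 211.7, 149.9]
tcp_rot: [3.141, -0.0, 1.61]
contact_force: [-2.9, -0.8, 4.6]
opening: 0.67
clock 5.7 pos [612.6 211.7 149.9] rot [ 3.141 -0.     1.61 ] F [-2.9 -0.8  4.6] open 0.67
dp [0.3 0.5 0.4]
ang [ 0. -0.  0.]
```

```bash
python3 -m inch '[{"dp":[0,0,-0.5],"angular":[0,0,0],"fingers":160},{"dp":[0,0,-0.8],"angular":[0,0,0],"fingers":75},{"dp":[0,0,-0.8],"angular":[0,0,0],"fingers":60},{"dp":[0,0,-0.8],"angular":[0,0,0],"fingers":30},{"dp":[0,0,-0.8],"angular":[0,0,0],"fingers":20},{"dp":[0,0,-0.8],"angular":[0,0,0],"fingers":20},{"dp":[0,0,-10],"angular":[0,0,0],"fingers":20},{"dp":[0,0,-30],"angular":[0,0,0],"fingers":20},{"dp":[0,0,-70],"angular":[0,0,0],"fingers":20},{"dp":[0,0,-85],"angular":[0,0,0],"fingers":20},{"dp":[0,0,-85],"angular":[0,0,0],"fingers":10}]'; python3 to.py 437 -14 235 1.61
python3 - <<'E'
from h import *
from rig import vision
im,d=vision.grab_frame('scene'); P=pts('scene',d); cv2.imwrite('pics/scene3.png',im[60:260,250:500].repeat(3,0).repeat(3,1))
im,d=vision.grab_frame('wrist');cv2.imwrite('pics/w4.png',im)
E
```

```text
clock: 6.62
eef_pos: [615.0, 212.6, 239.9]
tcp_rot: [3.134, -0.002, 1.61]
contact_force: [-0.6, -0.3, 0.7]
opening: 0.963
clock 6.62 pos [615.  212.6 239.9] rot [ 3.134e+00 -2.000e-03  1.610e+00] F [-0.6 -0.3  0.7] open 0.963
dp [-219.4 -186.8    2.9]
ang [ 0.008 -0.002  0.   ]
```

View pics/scene3.png

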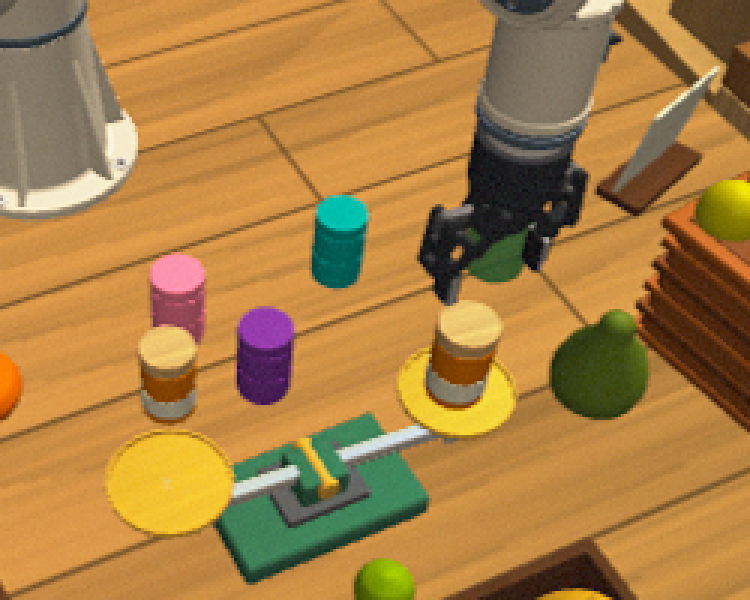

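View pics/w4.png

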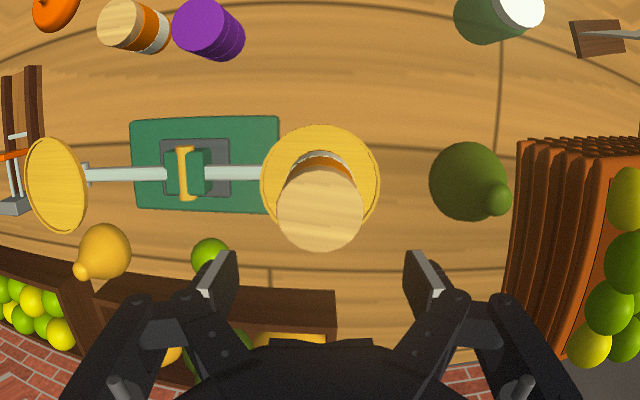

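```bash
python3 -m inch '[{"dp":[-20,-17,0],"angular":[0,0,0],"fingers":0},{"dp":[-50,-43,0],"angular":[0,0,0],"fingers":0},{"dp":[-80,-68,0],"angular":[0,0,0],"fingers":0},{"dp":[-110,-94,0],"angular":[0,0,0],"fingers":0},{"dp":[-140,-119,10],"angular":[0,0,0],"fingers":0},{"dp":[-170,-145,30],"angular":[0,0,0],"fingers":0},{"dp":[-200,-170,60],"angular":[0,0,0],"fingers":0},{"dp":[-215,-184,90],"angular":[0,0,0],"fingers":0},{"dp":[-219,-187,100],"angular":[0,0,0],"fingers":0},{"dp":[-219,-187,100],"angular":[0,0,0],"fingers":0},{"dp":[-219,-187,100],"angular":[0,0,0],"fingers":0}]'; python3 to.py 437 -14 47 1.61
python3 - <<'E'
from h import *
from rig import vision
im,d=vision.grab_frame('wrist');cv2.imwrite('pics/w5.png',im)
E
python3 to.py 437 -14 47 1.61
```

```text
clock: 7.63
eef_pos: [433.3, -14.6, 133.5]
tcp_rot: [-3.139, -0.0, 1.609]
contact_force: [-0.1, -0.3, 0.6]
opening: 1.001
clock 7.63 pos [433.3 -14.6 133.5] rot [-3.139 -0.     1.609] F [-0.1 -0.3  0.6] open 1.001
dp [ 0.4  3.9 86.5]
ang [-0.003 -0.    -0.001]
clock 7.68 pos [434.8 -14.2 134.5] rot [-3.141 -0.     1.61 ] F [0.6 0.  0.6] open 1.003
dp [ 0.1  2.2 87.5]
ang [-0. -0. -0.]
```

View pics/w5.png

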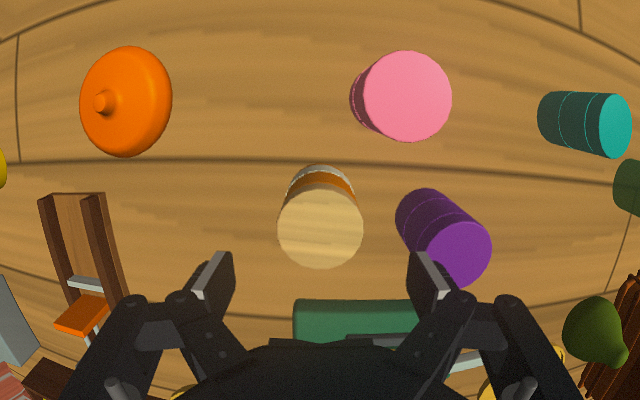

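Run:
```python
from h import *
for uv in((460,254),(320,228),(408,96)): print(wray(*uv,92).round(1))
```

```text
[455.7  88.3  92. ]
[437.7 -13.9  92. ]
[350.8  35.9  92. ]
```

Clear of the purple jar; I'll narrow the opening a little and descend.

```bash
python3 -m inch '[{"dp":[0,2.5,20],"angular":[0,0,0],"fingers":25},{"dp":[0,2.5,50],"angular":[0,0,0],"fingers":25},{"dp":[0,2.5,75],"angular":[0,0,0],"fingers":25},{"dp":[0,2.5,87],"angular":[0,0,0],"fingers":25},{"dp":[0,2.5,87],"angular":[0,0,0],"fingers":25},{"dp":[0,2.5,87],"angular":[0,0,0],"fingers":160},{"dp":[0,2.5,87],"angular":[0,0,0],"fingers":160},{"dp":[0,2.5,87],"angular":[0,0,0],"fingers":160},{"dp":[0,2.5,87],"angular":[0,0,0],"fingers":160}]' 60; python3 to.py 437 -14 47 1.61
```

```text
clock: 8.43
eef_pos: [438.3, -14.1, 48.7]
tcp_rot: [3.138, -0.0, 1.61]
contact_force: [1.2, 1.0, 4.5]
opening: 0.669
clock 8.43 pos [438.3 -14.1  48.7] rot [ 3.138 -0.     1.61 ] F [1.2 1.  4.5] open 0.669
dp [ 0.1 -1.3  1.7]
ang [ 0.003 -0.    -0.   ]
```

```bash
python3 -m inch '[{"dp":[0,0,-10],"angular":[0,0,0],"fingers":160},{"dp":[0,0,-40],"angular":[0,0,0],"fingers":160},{"dp":[0,0,-80],"angular":[0,0,0],"fingers":160},{"dp":[0,0,-120],"angular":[0,0,0],"fingers":160},{"dp":[0,0,-150],"angular":[0,0,0],"fingers":160},{"dp":[0,0,-157],"angular":[0,0,0],"fingers":160},{"dp":[0,0,-157],"angular":[0,0,0],"fingers":160},{"dp":[0,0,-157],"angular":[0,0,0],"fingers":160}]'; python3 to.py 613 -88.5 205 1.61
```

```text
clock: 9.1
eef_pos: [436.0, -14.4, 203.9]
tcp_rot: [-3.141, 0.0, 1.61]
contact_force: [-1.1, -0.4, -3.9]
opening: 0.665
clock 9.1 pos [436.  -14.4 203.9] rot [-3.141  0.     1.61 ] F [-1.1 -0.4 -3.9] open 0.665
dp [-81.  173.9  -1.1]
ang [-0.  0.  0.]
```

```bash
python3 -m inch '[{"dp":[-10,25,0],"angular":[0,0,0],"fingers":160},{"dp":[-26,60,0],"angular":[0,0,0],"fingers":160},{"dp":[-43,95,0],"angular":[0,0,0],"fingers":160},{"dp":[-60,130,0],"angular":[0,0,0],"fingers":160},{"dp":[-73,158,0],"angular":[0,0,0],"fingers":160},{"dp":[-81,173,0],"angular":[0,0,0],"fingers":160},{"dp":[-81,173,0],"angular":[0,0,0],"fingers":160},{"dp":[-81,173,0],"angular":[0,0,0],"fingers":160},{"dp":[-81,173,0],"angular":[0,0,0],"fingers":160}]'
python3 - <<'E'
from h import *
from rig import vision
im,d=vision.grab_frame('scene'); print(monitor.sense()['contact_force']); P=pts('scene',d); cv2.imwrite('pics/scene4.png',im[60:260,250:500].repeat(3,0).repeat(3,1))
q,h=circ(P,(611.5,-88.5),57,105,138); print(len(q),np.median(q,0),np.percentile(q,[2,98],axis=0).round(1))
im,d=vision.grab_frame('side'); print(monitor.sense()['contact_force'])
E
python3 to.py 613 -88.5 179 1.61
```

```text
clock: 9.85
eef_pos: [610.7, -88.1, 201.7]
tcp_rot: [-3.137, -0.001, 1.61]
contact_force: [-0.7, -0.0, -3.8]
opening: 0.664
[-0.86576941  0.21380516 -4.12930448]
804 [627.03353168 -98.10384813 130.52583289] [[ 568.7 -139.   126.6]
 [ 665.1  -35.4  136.3]]
[-0.60421662  0.4355618  -3.90450304]
clock 9.95 pos [611.2 -87.9 203.1] rot [-3.139e+00 -1.000e-03  1.610e+00] F [-0.6  0.4 -3.9] open 0.665
dp [-0.6  1.9 24.1]
ang [-0.003 -0.001  0.   ]
```

View pics/scene4.png

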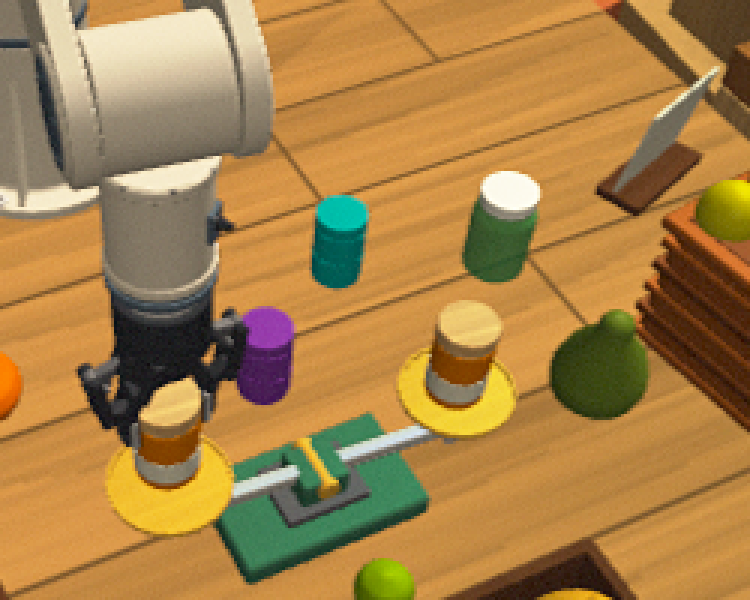

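```bash
python3 -m inch '[{"dp":[0,1,6],"angular":[0,0,0],"fingers":160},{"dp":[0,1,12],"angular":[0,0,0],"fingers":160},{"dp":[0,1,16],"angular":[0,0,0],"fingers":160},{"dp":[0,1,18],"angular":[0,0,0],"fingers":160},{"dp":[0,1,20],"angular":[0,0,0],"fingers":160},{"dp":[0,1,21],"angular":[0,0,0],"fingers":160},{"dp":[0,1,22],"angular":[0,0,0],"fingers":160},{"dp":[0,1,22],"angular":[0,0,0],"fingers":160},{"dp":[0,1,22],"angular":[0,0,0],"fingers":160}]'; python3 to.py 613 -88.5 179 1.61
```

```text
clock: 10.7
eef_pos: [613.9, -88.5, 182.4]
tcp_rot: [3.141, 0.0, 1.61]
contact_force: [-0.1, -0.3, -4.2]
opening: 0.665
clock 10.7 pos [613.9 -88.5 182.4] rot [3.141 0.    1.61 ] F [-0.1 -0.3 -4.2] open 0.665
dp [ 0.  -0.9  3.4]
ang [0. 0. 0.]
```

```bash
python3 -m inch '[{"dp":[0,0,0.8],"angular":[0,0,0],"fingers":160},{"dp":[0,0,1.6],"angular":[0,0,0],"fingers":160},{"dp":[0,0,2.3],"angular":[0,0,0],"fingers":160},{"dp":[0,0,3],"angular":[0,0,0],"fingers":160},{"dp":[0,0,3],"angular":[0,0,0],"fingers":160},{"dp":[0,0,3],"angular":[0,0,0],"fingers":160}]'; python3 to.py 613 -88.5 179 1.61
```

```text
clock: 11.2
eef_pos: [613.7, -88.5, 179.2]
tcp_rot: [-3.141, -0.0, 1.61]
contact_force: [0.1, -0.0, -4.0]
opening: 0.666
clock 11.2 pos [613.7 -88.5 179.2] rot [-3.141 -0.     1.61 ] F [ 0.1 -0.  -4. ] open 0.666
dp [-0.  -0.7  0.2]
ang [-0. -0. -0.]
```

```bash
python3 -m inch '[{"dp":[0,0,0.6],"angular":[0,0,0],"fingers":160},{"dp":[0,0,1.2],"angular":[0,0,0],"fingers":160},{"dp":[0,0,1.8],"angular":[0,0,0],"fingers":160},{"dp":[0,0,1.8],"angular":[0,0,0],"fingers":160},{"dp":[0,0,1.8],"angular":[0,0,0],"fingers":160}]'; python3 to.py 613 -88.5 179 1.61
```

```text
clock: 11.62
eef_pos: [613.9, -88.5, 177.8]
tcp_rot: [3.141, 0.0, 1.61]
contact_force: [-1.8, -0.7, 1.8]
opening: 0.668
clock 11.62 pos [613.9 -88.5 177.8] rot [3.141 0.    1.61 ] F [-1.8 -0.7  1.8] open 0.668
dp [ 0.  -0.9 -1.2]
ang [0. 0. 0.]
```

Contact is felt: the force rose by about 6 N. Releasing.

```bash
python3 -m inch '[{"dp":[0,0,-0.4],"angular":[0,0,0],"fingers":160},{"dp":[0,0,-0.5],"angular":[0,0,0],"fingers":75},{"dp":[0,0,-0.5],"angular":[0,0,0],"fingers":60},{"dp":[0,0,-0.5],"angular":[0,0,0],"fingers":30},{"dp":[0,0,-0.5],"angular":[0,0,0],"fingers":10},{"dp":[0,0,-0.5],"angular":[0,0,0],"fingers":10},{"dp":[0,0,-10],"angular":[0,0,0],"fingers":0},{"dp":[0,0,-30],"angular":[0,0,0],"fingers":0},{"dp":[0,0,-65],"angular":[0,0,0],"fingers":0},{"dp":[0,0,-75],"angular":[0,0,0],"fingers":0},{"dp":[0,0,-75],"angular":[0,0,0],"fingers":0}]'
python3 -m inch '[{"dp":[-100,0,0],"angular":[0,0,0],"fingers":0},{"dp":[-100,0,0],"angular":[0,0,0],"fingers":0},{"dp":[-100,0,0],"angular":[0,0,0],"fingers":0},{"dp":[-100,0,0],"angular":[0,0,0],"fingers":0},{"dp":[-100,0,0],"angular":[0,0,0],"fingers":0},{"dp":[-100,0,0],"angular":[0,0,0],"fingers":0},{"dp":[-100,0,0],"angular":[0,0,0],"fingers":0},{"dp":[-100,0,0],"angular":[0,0,0],"fingers":0},{"dp":[-100,0,0],"angular":[0,0,0],"fingers":0},{"dp":[-100,0,0],"angular":[0,0,0],"fingers":0},{"dp":[-100,0,0],"angular":[0,0,0],"fingers":0},{"dp":[-100,0,0],"angular":[0,0,0],"fingers":0}]'
cat >> h.py <<'E'
def look(tag):
    for n in('scene','side'):
        im,d=shot(n,n+tag); P=pts(n,d)
        for k,c in(('L',(612,-88.5)),('R',(611.5,212))):
            q,h=circ(P,c,60,170,235)
            print(n,k,len(q),(np.percentile(q,[2,98],axis=0).mean(0).round(1),'ztop',np.median(q[:,2]).round(1)) if len(q) else '')
            q,h=circ(P,c,60,90,140);print('   pan z',np.median(q[:,2]).round(1))
E
python3 -c "
from h import *
look('5')"
```

```text
clock: 12.53
eef_pos: [615.8, -88.8, 256.8]
tcp_rot: [3.135, 0.001, 1.61]
contact_force: [0.4, -0.2, 0.2]
opening: 1.0
clock: 13.53
eef_pos: [617.7, -188.1, 252.6]
tcp_rot: [3.142, 0.0, 1.61]
contact_force: [-0.5, -0.2, -0.2]
opening: 1.002
scene L 610 (array([614. , -88.8, 198.4]), 'ztop', np.float64(220.2))
   pan z 130.6
scene R 370 (array([607.8, 211.3, 183.2]), 'ztop', np.float64(191.5))
   pan z 101.8
side L 394 (array([609.2, -95.1, 197.6]), 'ztop', np.float64(206.7))
   pan z 131.0
side R 160 (array([606. , 206.3, 182.6]), 'ztop', np.float64(189.5))
   pan z 103.1
```

View pics/scene5.png

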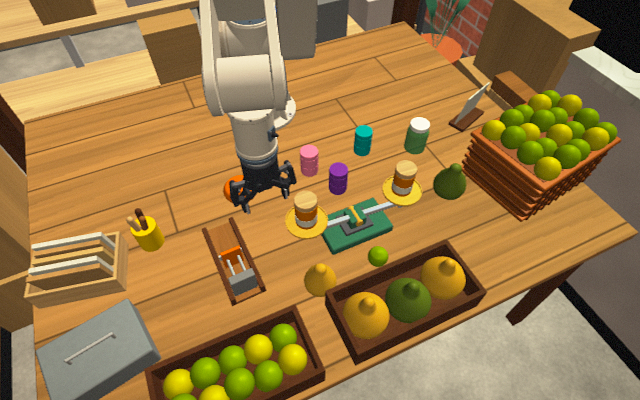

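```bash
python3 to.py 610.5 211.5 255 1.61; python3 -m inch '[{"dp":[15,0,-10],"angular":[0,0,0],"fingers":0},{"dp":[45,0,-25],"angular":[0,0,0],"fingers":0},{"dp":[85,0,-25],"angular":[0,0,0],"fingers":0},{"dp":[125,0,-25],"angular":[0,0,0],"fingers":0},{"dp":[165,0,-25],"angular":[0,0,0],"fingers":0},{"dp":[205,0,-25],"angular":[0,0,0],"fingers":0},{"dp":[245,2,-25],"angular":[0,0,0],"fingers":0},{"dp":[285,4,-25],"angular":[0,0,0],"fingers":0},{"dp":[325,6,-20],"angular":[0,0,0],"fingers":0},{"dp":[365,8,-10],"angular":[0,0,0],"fingers":0},{"dp":[390,9,0],"angular":[0,0,0],"fingers":0},{"dp":[399,9.5,0],"angular":[0,0,0],"fingers":0}]'
python3 -m inch '[{"dp":[0,0,0],"angular":[0,0,0],"fingers":0},{"dp":[0,0,0],"angular":[0,0,0],"fingers":0}]'
python3 - <<'E'
from h import *
look('6'); shot('wrist','w6')
E
python3 to.py 610.5 211.5 150 1.61
```

```text
clock 13.63 pos [ 617.7 -188.3  252.5] rot [3.142 0.    1.61 ] F [-0.2 -0.4 -0.4] open 0.999
dp [399.8   8.5  -2.5]
ang [0. 0. 0.]
clock: 14.63
eef_pos: [609.9, 215.0, 251.1]
tcp_rot: [-3.139, -0.001, 1.613]
contact_force: [0.1, -0.6, 0.1]
opening: 1.0
clock: 14.8
eef_pos: [611.4, 210.7, 253.1]
tcp_rot: [3.141, 0.0, 1.611]
contact_force: [0.9, -0.5, -0.5]
opening: 1.002
scene L 611 (array([614.6, -88.7, 198.4]), 'ztop', np.float64(220.3))
   pan z 130.6
scene R 375 (array([607.9, 211.5, 183.6]), 'ztop', np.float64(191.3))
   pan z 101.7
side L 391 (array([609.4, -93.8, 197.5]), 'ztop', np.float64(207.2))
   pan z 130.9
side R 159 (array([605.2, 207.7, 182.3]), 'ztop', np.float64(189.2))
   pan z 103.1
clock 14.95 pos [611.9 209.3 253.3] rot [3.141 0.    1.608] F [-0.  -0.7  0.8] open 0.999
dp [  2.3  -1.4 103.3]
ang [ 0.001  0.    -0.002]
```

View pics/w6.png

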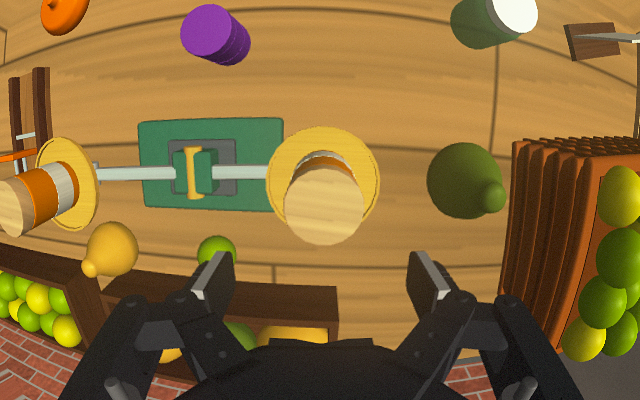

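```bash
python3 - <<'E'
from h import *
print(wray(324,204,192).round(1))
E
python3 -m inch '[{"dp":[2,-1.5,25],"angular":[0,0,0],"fingers":0},{"dp":[2,-1.5,60],"angular":[0,0,0],"fingers":0},{"dp":[2,-1.5,90],"angular":[0,0,0],"fingers":0},{"dp":[2,-1.5,101],"angular":[0,0,0],"fingers":0},{"dp":[2,-1.5,102],"angular":[0,0,0],"fingers":0},{"dp":[2,-1.5,102],"angular":[0,0,0],"fingers":0}]'; python3 to.py 610.5 211.5 150 1.61
python3 -c "
from h import *
shot('wrist','w7')"
```

```text
[604.5 211.9 192. ]
clock: 15.45
eef_pos: [610.4, 211.9, 151.1]
tcp_rot: [-3.142, 0.0, 1.609]
contact_force: [0.1, 0.3, 1.1]
opening: 0.999
clock 15.45 pos [610.4 211.9 151.1] rot [-3.142  0.     1.609] F [0.1 0.3 1.1] open 0.999
dp [-0.4  0.   1.1]
ang [-0.     0.    -0.001]
```

View pics/w7.png

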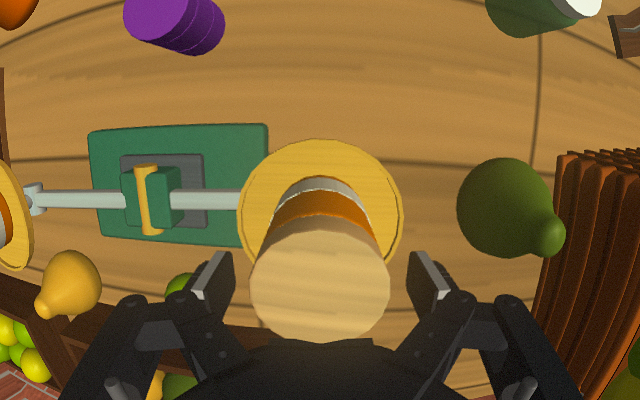

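```bash
python3 -m inch '[{"dp":[0,-2.5,0],"angular":[0,0,0],"fingers":0},{"dp":[0,-2.5,0],"angular":[0,0,0],"fingers":60},{"dp":[0,-2.5,0],"angular":[0,0,0],"fingers":160},{"dp":[0,-2.5,0],"angular":[0,0,0],"fingers":160},{"dp":[0,-2.5,0],"angular":[0,0,0],"fingers":160},{"dp":[0,-2.5,0],"angular":[0,0,0],"fingers":160}]' 60; python3 to.py 610.5 211.5 150 1.61
```

```text
clock: 16.0
eef_pos: [608.1, 212.6, 152.0]
tcp_rot: [3.14, -0.0, 1.61]
contact_force: [-1.0, -1.4, 5.4]
opening: 0.664
clock 16.0 pos [608.1 212.6 152. ] rot [ 3.14 -0.    1.61] F [-1.  -1.4  5.4] open 0.664
dp [-1.2  2.4  2. ]
ang [ 0.002 -0.     0.   ]
```

```bash
python3 -m inch '[{"dp":[0,0,-2],"angular":[0,0,0],"fingers":160},{"dp":[0,0,-5],"angular":[0,0,0],"fingers":160},{"dp":[0,0,-8],"angular":[0,0,0],"fingers":160},{"dp":[0,0,-11],"angular":[0,0,0],"fingers":160},{"dp":[0,0,-14],"angular":[0,0,0],"fingers":160},{"dp":[0,0,-17],"angular":[0,0,0],"fingers":160},{"dp":[0,0,-20],"angular":[0,0,0],"fingers":160},{"dp":[0,0,-23],"angular":[0,0,0],"fingers":160},{"dp":[0,0,-26],"angular":[0,0,0],"fingers":160},{"dp":[0,0,-29],"angular":[0,0,0],"fingers":160},{"dp":[0,0,-32],"angular":[0,0,0],"fingers":160},{"dp":[0,0,-37],"angular":[0,0,0],"fingers":160}]'; python3 -m inch '[{"dp":[0,0,-20],"angular":[0,0,0],"fingers":160},{"dp":[0,0,-50],"angular":[0,0,0],"fingers":160},{"dp":[0,0,-75],"angular":[0,0,0],"fingers":160},{"dp":[0,0,-85],"angular":[0,0,0],"fingers":160},{"dp":[0,0,-85],"angular":[0,0,0],"fingers":160},{"dp":[0,0,-85],"angular":[0,0,0],"fingers":160}]';python3 -c "
from h import *
look('7')";python3 to.py 475 -302 275 1.61
```

```text
clock: 17.0
eef_pos: [606.7, 212.3, 187.1]
tcp_rot: [-3.14, 0.001, 1.61]
contact_force: [-0.8, 0.4, -6.4]
opening: 0.666
clock: 17.5
eef_pos: [607.0, 212.4, 271.8]
tcp_rot: [-3.141, 0.0, 1.61]
contact_force: [0.4, 0.1, -5.6]
opening: 0.667
scene L 431 (array([613.2, -88.7, 183.1]), 'ztop', np.float64(191.4))
   pan z 101.2
scene R 76 (array([614.4, 205.2, 228.1]), 'ztop', np.float64(228.3))
   pan z 130.6
side L 230 (array([610.3, -94. , 182.5]), 'ztop', np.float64(190.6))
   pan z 102.2
side R 56 (array([601.4, 198.2, 227.1]), 'ztop', np.float64(227.5))
   pan z 130.5
clock 17.6 pos [606.3 212.1 270.3] rot [-3.138e+00  1.000e-03  1.610e+00] F [-0.8 -1.1 -6.7] open 0.667
dp [-508.6 -151.4   -3.7]
ang [-0.003  0.001  0.   ]
```

View pics/side7.png

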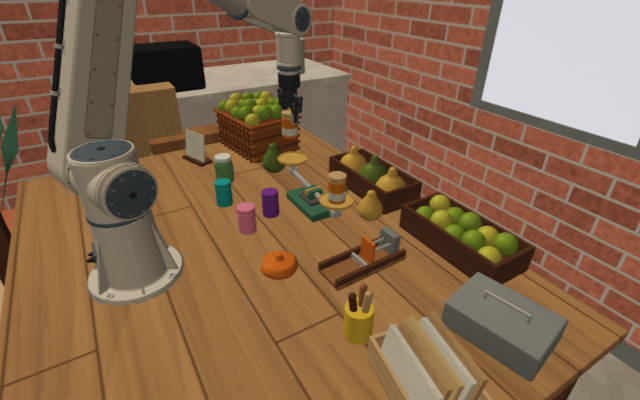

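```bash
python3 -m inch '[{"dp":[-15,-2,0],"angular":[0,0,0],"fingers":160},{"dp":[-50,-8,0],"angular":[0,0,0],"fingers":160},{"dp":[-90,-15,0],"angular":[0,0,0],"fingers":160},{"dp":[-130,-22,0],"angular":[0,0,0],"fingers":160},{"dp":[-170,-29,0],"angular":[0,0,0],"fingers":160},{"dp":[-210,-36,0],"angular":[0,0,0],"fingers":160},{"dp":[-250,-43,0],"angular":[0,0,0],"fingers":160},{"dp":[-290,-50,0],"angular":[0,0,0],"fingers":160},{"dp":[-330,-57,0],"angular":[0,0,0],"fingers":160},{"dp":[-370,-64,0],"angular":[0,0,0],"fingers":160},{"dp":[-410,-71,0],"angular":[0,0,0],"fingers":160},{"dp":[-445,-78,0],"angular":[0,0,0],"fingers":160}]'; python3 to.py 535 -300 150 1.61
```

```text
clock: 18.6
eef_pos: [545.2, -237.9, 271.0]
tcp_rot: [-3.139, -0.0, 1.609]
contact_force: [1.1, 0.6, -5.7]
opening: 0.669
clock 18.6 pos [ 545.2 -237.9  271. ] rot [-3.139 -0.     1.609] F [ 1.1  0.6 -5.7] open 0.669
dp [-61.7 -12.3 121. ]
ang [-0.002 -0.    -0.001]
```

```bash
python3 -m inch '[{"dp":[-25,-5,10],"angular":[0,0,0],"fingers":160},{"dp":[-50,-10,35],"angular":[0,0,0],"fingers":160},{"dp":[-60,-12,70],"angular":[0,0,0],"fingers":160},{"dp":[-62,-12,105],"angular":[0,0,0],"fingers":160},{"dp":[-62,-12,120],"angular":[0,0,0],"fingers":160},{"dp":[-62,-12,120],"angular":[0,0,0],"fingers":160},{"dp":[-62,-12,120],"angular":[0,0,0],"fingers":160},{"dp":[-62,-12,120],"angular":[0,0,0],"fingers":160}]'
python3 - <<'E'
from h import *
from rig import vision
for n in('wrist','side','scene'): im,d=shot(n,n+'8'); print(monitor.sense()['contact_force'])
a=cv2.imread('pics/side8.png');cv2.imwrite('pics/side8c.png',a[150:300,280:460].repeat(4,0).repeat(4,1))
a=cv2.imread('pics/scene8.png');cv2.imwrite('pics/scene8c.png',a[150:320,170:360].repeat(3,0).repeat(3,1))
E
python3 to.py 535 -300 90 1.61
```

```text
clock: 19.27
eef_pos: [537.8, -297.9, 153.3]
tcp_rot: [3.141, 0.001, 1.61]
contact_force: [-0.5, -0.5, -5.0]
opening: 0.666
[ 0.2837184   0.5464652  -5.42986941]
[ 1.26909572  0.40920681 -4.60826812]
[ 0.62688108 -0.03056212 -5.43328572]
clock 19.42 pos [ 538.4 -298.   154.2] rot [3.139e+00 2.000e-03 1.610e+00] F [ 0.6 -0.  -5.4] open 0.666
dp [-1.8 -3.6 64.2]
ang [0.002 0.002 0.   ]
```

View pics/side8c.png

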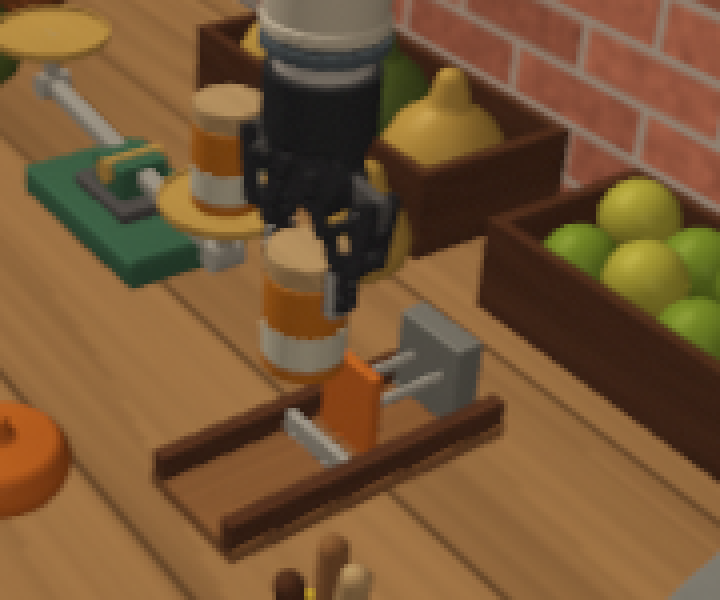

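View pics/wrist8.png

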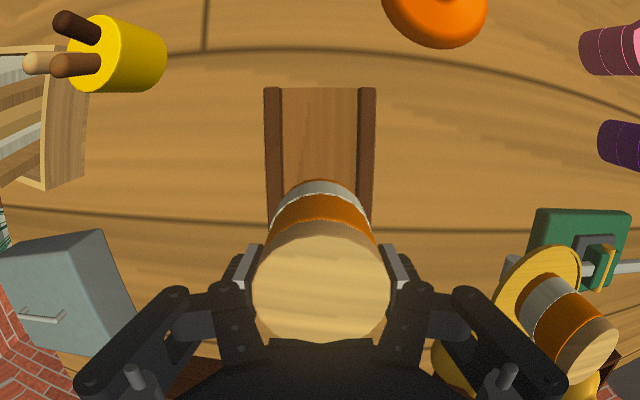

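View pics/scene8c.png

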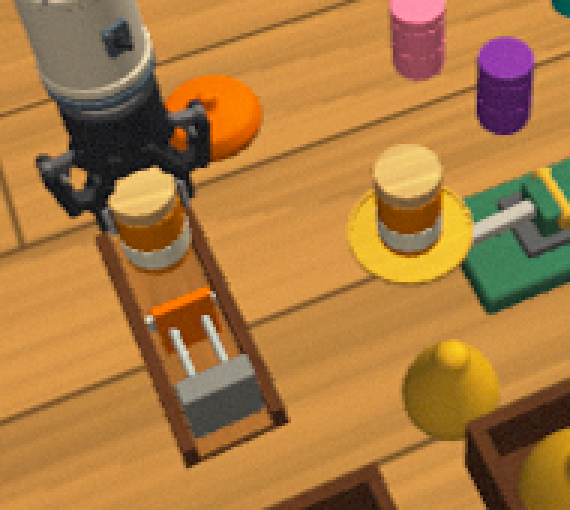

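```bash
python3 - <<'E'
from h import *
for uv in((263.5,88),(376,88),(268,200),(374,200)): print(wray(*uv,32).round(1))
E
python3 to.py 535 -299 90 1.61
```

```text
[ 449.9 -349.7   32. ]
[ 446.1 -254.3   32. ]
[ 549.4 -344.9   32. ]
[ 545.5 -248.8   32. ]
clock 19.42 pos [ 538.4 -298.   154.2] rot [3.139e+00 2.000e-03 1.610e+00] F [ 0.6 -0.  -5.4] open 0.666
dp [-0.8 -3.6 64.2]
ang [0.002 0.002 0.   ]
```

```bash
python3 -m inch '[{"dp":[0,-2,10],"angular":[0,0,0],"fingers":160},{"dp":[0,-2,25],"angular":[0,0,0],"fingers":160},{"dp":[0,-2,40],"angular":[0,0,0],"fingers":160},{"dp":[0,-2,52],"angular":[0,0,0],"fingers":160},{"dp":[0,-2,58],"angular":[0,0,0],"fingers":160},{"dp":[0,-2,60],"angular":[0,0,0],"fingers":160},{"dp":[0,-2,60],"angular":[0,0,0],"fingers":160},{"dp":[0,-2,60],"angular":[0,0,0],"fingers":160}]'
python3 - <<'E'
from h import *
im,d=shot('side','side9'); print(monitor.sense()['contact_force'])
a=cv2.imread('pics/side9.png');cv2.imwrite('pics/side9c.png',a[150:300,280:460].repeat(4,0).repeat(4,1))
im,d=shot('side','side9b');print(monitor.sense()['contact_force'])
E
python3 to.py 590 -295.5 92 1.61
```

```text
clock: 20.08
eef_pos: [535.8, -297.9, 93.0]
tcp_rot: [3.141, 0.0, 1.61]
contact_force: [0.4, 0.4, -5.3]
opening: 0.668
[-3.37650493e-03 -1.76149897e-01 -5.84236086e+00]
[-0.46485021 -0.17584475 -5.76813135]
clock 20.18 pos [ 536.  -298.    93.3] rot [3.14e+00 1.00e-03 1.61e+00] F [-0.5 -0.2 -5.8] open 0.665
dp [ 0.4 54.1  1.4]
ang [ 0.001  0.001 -0.   ]
```

View pics/side9c.png

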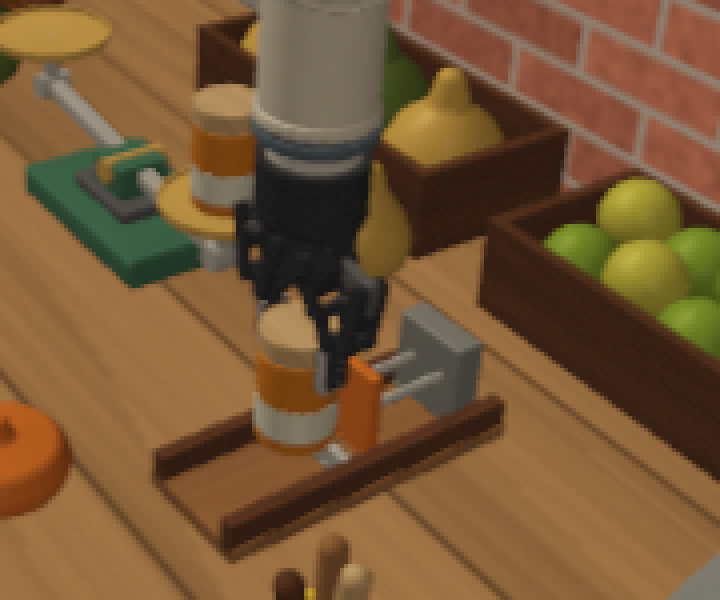

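```bash
python3 -m inch '[{"dp":[0,6,0],"angular":[0,0,0],"fingers":160},{"dp":[0,12,0],"angular":[0,0,0],"fingers":160},{"dp":[0,16,0],"angular":[0,0,0],"fingers":160},{"dp":[0,20,0],"angular":[0,0,0],"fingers":160},{"dp":[0,24,0],"angular":[0,0,0],"fingers":160},{"dp":[0,28,0],"angular":[0,0,0],"fingers":160},{"dp":[0,32,0],"angular":[0,0,0],"fingers":160},{"dp":[0,35,0],"angular":[0,0,0],"fingers":160},{"dp":[0,38,0],"angular":[0,0,0],"fingers":160},{"dp":[0,40,0],"angular":[0,0,0],"fingers":160},{"dp":[0,40,0],"angular":[0,0,0],"fingers":160},{"dp":[0,40,0],"angular":[0,0,0],"fingers":160}]' 80;python3 to.py 590 -295.5 92 1.61
```

```text
clock: 21.18
eef_pos: [575.1, -296.0, 92.2]
tcp_rot: [-3.141, -0.0, 1.61]
contact_force: [-4.7, -0.0, -5.1]
opening: 0.662
clock 21.18 pos [ 575.1 -296.    92.2] rot [-3.141 -0.     1.61 ] F [-4.7 -0.  -5.1] open 0.662
dp [-0.1 14.9  0.2]
ang [-0.001 -0.     0.   ]
```

```bash
python3 -m inch '[{"dp":[0,3,0],"angular":[0,0,0],"fingers":160},{"dp":[0,6,0],"angular":[0,0,0],"fingers":160},{"dp":[0,9,0],"angular":[0,0,0],"fingers":160},{"dp":[0,12,0],"angular":[0,0,0],"fingers":160},{"dp":[0,15,0],"angular":[0,0,0],"fingers":160},{"dp":[0,17,0],"angular":[0,0,0],"fingers":160},{"dp":[0,17,0],"angular":[0,0,0],"fingers":160},{"dp":[0,17,0],"angular":[0,0,0],"fingers":160}]';python3 to.py 598 -295.5 92 1.61
```

```text
clock: 21.85
eef_pos: [591.6, -295.4, 92.2]
tcp_rot: [-3.14, -0.0, 1.61]
contact_force: [-6.1, -0.2, -4.6]
opening: 0.664
clock 21.85 pos [ 591.6 -295.4   92.2] rot [-3.14 -0.    1.61] F [-6.1 -0.2 -4.6] open 0.664
dp [-0.4  6.4  0.2]
ang [-0.001 -0.     0.   ]
```

```bash
python3 -m inch '[{"dp":[0,1,0],"angular":[0,0,0],"fingers":160},{"dp":[0,2,0],"angular":[0,0,0],"fingers":160},{"dp":[0,3,0],"angular":[0,0,0],"fingers":160},{"dp":[0,4,0],"angular":[0,0,0],"fingers":160},{"dp":[0,4,0],"angular":[0,0,0],"fingers":160},{"dp":[0,4,0],"angular":[0,0,0],"fingers":160}]';python3 to.py 598 -295.5 92 1.61
```

```text
clock: 22.35
eef_pos: [595.5, -295.2, 92.3]
tcp_rot: [-3.14, -0.0, 1.61]
contact_force: [-6.8, 0.3, -4.6]
opening: 0.661
clock 22.35 pos [ 595.5 -295.2   92.3] rot [-3.14 -0.    1.61] F [-6.8  0.3 -4.6] open 0.661
dp [-0.4  2.5  0.3]
ang [-0.002 -0.    -0.   ]
```

```bash
python3 -m inch '[{"dp":[0,0.7,0],"angular":[0,0,0],"fingers":160},{"dp":[0,1.4,0],"angular":[0,0,0],"fingers":160},{"dp":[0,2,0],"angular":[0,0,0],"fingers":160},{"dp":[0,2,0],"angular":[0,0,0],"fingers":160},{"dp":[0,2,0],"angular":[0,0,0],"fingers":160}]';python3 to.py 598 -295.5 92 1.61
```

```text
clock: 22.77
eef_pos: [597.4, -295.2, 92.3]
tcp_rot: [-3.14, -0.0, 1.61]
contact_force: [-6.8, -0.6, -4.2]
opening: 0.664
clock 22.77 pos [ 597.4 -295.2   92.3] rot [-3.14 -0.    1.61] F [-6.8 -0.6 -4.2] open 0.664
dp [-0.4  0.6  0.3]
ang [-0.002 -0.    -0.   ]
```

```bash
python3 -m inch '[{"dp":[0,0.5,0],"angular":[0,0,0],"fingers":160},{"dp":[0,1,0],"angular":[0,0,0],"fingers":160},{"dp":[0,1.5,0],"angular":[0,0,0],"fingers":160},{"dp":[0,1.5,0],"angular":[0,0,0],"fingers":160},{"dp":[0,1.5,0],"angular":[0,0,0],"fingers":160}]';python3 to.py 598 -295.5 92 1.61
```

```text
clock: 23.18
eef_pos: [598.6, -295.1, 92.2]
tcp_rot: [-3.139, -0.001, 1.61]
contact_force: [-6.9, -1.0, -3.7]
opening: 0.661
clock 23.18 pos [ 598.6 -295.1   92.2] rot [-3.139e+00 -1.000e-03  1.610e+00] F [-6.9 -1.  -3.7] open 0.661
dp [-0.4 -0.6  0.2]
ang [-0.002 -0.001 -0.   ]
```

```bash
python3 -m inch '[{"dp":[0,0.5,0],"angular":[0,0,0],"fingers":160},{"dp":[0,1,0],"angular":[0,0,0],"fingers":160},{"dp":[0,1.2,0],"angular":[0,0,0],"fingers":160},{"dp":[0,1.2,0],"angular":[0,0,0],"fingers":160}]';python3 to.py 598 -295.5 92 1.61
```

```text
clock: 23.52
eef_pos: [598.8, -295.0, 92.0]
tcp_rot: [-3.137, -0.001, 1.61]
contact_force: [-11.3, -1.0, -2.1]
opening: 0.663
clock 23.52 pos [ 598.8 -295.    92. ] rot [-3.137e+00 -1.000e-03  1.610e+00] F [-11.3  -1.   -2.1] open 0.663
dp [-0.5 -0.8  0. ]
ang [-0.004 -0.001 -0.   ]
```

```bash
python3 -m inch '[{"dp":[0,-2,0],"angular":[0,0,0],"fingers":160},{"dp":[0,-4.5,0],"angular":[0,0,0],"fingers":160},{"dp":[0,-4.5,0],"angular":[0,0,0],"fingers":160},{"dp":[0,-4.5,0],"angular":[0,0,0],"fingers":160}]';python3 to.py 594.7 -295.2 92 1.61
python3 - <<'E'
from h import *
for n in('side','scene'): im,d=shot(n,n+'10')
a=cv2.imread('pics/side10.png');cv2.imwrite('pics/side10c.png',a[150:300,280:460].repeat(4,0).repeat(4,1))
a=cv2.imread('pics/scene10.png');cv2.imwrite('pics/scene10c.png',a[150:320,170:360].repeat(3,0).repeat(3,1))
E
python3 to.py 594.7 -295.2 92 1.61
```

```text
clock: 23.85
eef_pos: [595.2, -295.1, 92.0]
tcp_rot: [-3.139, -0.001, 1.61]
contact_force: [-7.0, -1.2, -6.3]
opening: 0.659
clock 23.85 pos [ 595.2 -295.1   92. ] rot [-3.139e+00 -1.000e-03  1.610e+00] F [-7.  -1.2 -6.3] open 0.659
dp [-0.  -0.5 -0. ]
ang [-0.002 -0.001 -0.   ]
clock 23.95 pos [ 595.3 -295.2   92. ] rot [-3.139e+00 -1.000e-03  1.610e+00] F [-6.4 -0.3 -5.4] open 0.664
dp [-0.  -0.6 -0. ]
ang [-0.002 -0.001 -0.   ]
```

View pics/side10c.png

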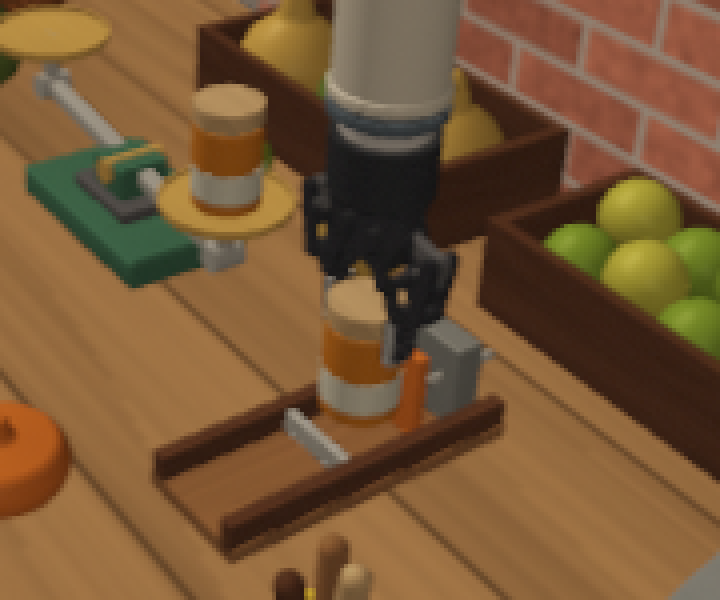

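View pics/scene10c.png

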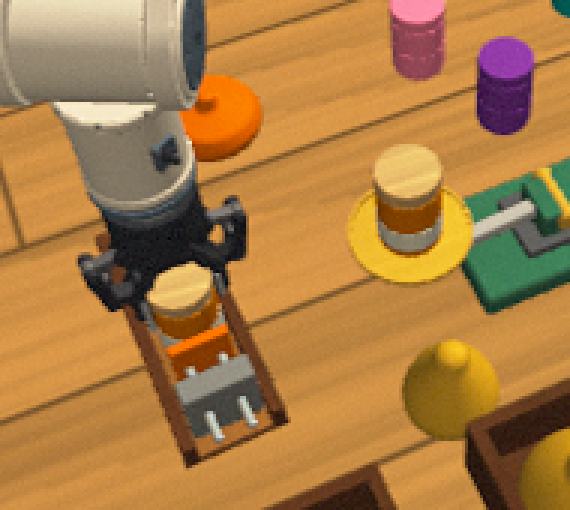

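Looks right: the jar is held against the pressed-back paddle, clear of the bar. Lowering.

```bash
python3 -m inch '[{"dp":[0,-0.4,3],"angular":[0,0,0],"fingers":160},{"dp":[0,-0.4,6],"angular":[0,0,0],"fingers":160},{"dp":[0,-0.4,9],"angular":[0,0,0],"fingers":160},{"dp":[0,-0.4,12],"angular":[0,0,0],"fingers":160},{"dp":[0,-0.4,15],"angular":[0,0,0],"fingers":160},{"dp":[0,-0.4,18],"angular":[0,0,0],"fingers":160},{"dp":[0,-0.4,20],"angular":[0,0,0],"fingers":160},{"dp":[0,-0.4,22],"angular":[0,0,0],"fingers":160},{"dp":[0,-0.4,22],"angular":[0,0,0],"fingers":160},{"dp":[0,-0.4,22],"angular":[0,0,0],"fingers":160}]';python3 to.py 594.7 -295.2 64 1.61
```

```text
clock: 24.78
eef_pos: [595.0, -295.2, 70.0]
tcp_rot: [-3.14, -0.001, 1.61]
contact_force: [-6.8, -0.8, -7.1]
opening: 0.66
clock 24.78 pos [ 595.  -295.2   70. ] rot [-3.14e+00 -1.00e-03  1.61e+00] F [-6.8 -0.8 -7.1] open 0.66
dp [ 0.  -0.3  6. ]
ang [-0.002 -0.001 -0.   ]
```

```bash
python3 -m inch '[{"dp":[0,0,1],"angular":[0,0,0],"fingers":160},{"dp":[0,0,2],"angular":[0,0,0],"fingers":160},{"dp":[0,0,3],"angular":[0,0,0],"fingers":160},{"dp":[0,0,4],"angular":[0,0,0],"fingers":160},{"dp":[0,0,4],"angular":[0,0,0],"fingers":160},{"dp":[0,0,4],"angular":[0,0,0],"fingers":160}]';python3 to.py 594.7 -295.2 64 1.61
```

```text
clock: 25.28
eef_pos: [595.2, -295.3, 66.2]
tcp_rot: [-3.14, -0.0, 1.61]
contact_force: [-7.1, -1.3, -5.6]
opening: 0.662
clock 25.28 pos [ 595.2 -295.3   66.2] rot [-3.14 -0.    1.61] F [-7.1 -1.3 -5.6] open 0.662
dp [ 0.1 -0.5  2.2]
ang [-0.002 -0.    -0.   ]
```

```bash
python3 -m inch '[{"dp":[0,0,0.6],"angular":[0,0,0],"fingers":160},{"dp":[0,0,1.2],"angular":[0,0,0],"fingers":160},{"dp":[0,0,1.8],"angular":[0,0,0],"fingers":160},{"dp":[0,0,1.8],"angular":[0,0,0],"fingers":160},{"dp":[0,0,1.8],"angular":[0,0,0],"fingers":160}]';python3 to.py 594.7 -295.2 64 1.61
```

```text
clock: 25.7
eef_pos: [595.3, -295.3, 64.5]
tcp_rot: [-3.14, -0.0, 1.61]
contact_force: [-6.4, -0.2, -4.0]
opening: 0.665
clock 25.7 pos [ 595.3 -295.3   64.5] rot [-3.14 -0.    1.61] F [-6.4 -0.2 -4. ] open 0.665
dp [ 0.1 -0.6  0.5]
ang [-0.001 -0.    -0.   ]
```

```bash
python3 -m inch '[{"dp":[0,0,0.5],"angular":[0,0,0],"fingers":160},{"dp":[0,0,1],"angular":[0,0,0],"fingers":160},{"dp":[0,0,1.2],"angular":[0,0,0],"fingers":160},{"dp":[0,0,1.2],"angular":[0,0,0],"fingers":160}]';python3 to.py 594.7 -295.2 64 1.61
```

```text
clock: 26.03
eef_pos: [595.4, -295.3, 64.3]
tcp_rot: [-3.14, -0.0, 1.61]
contact_force: [-9.3, 0.6, 4.4]
opening: 0.664
clock 26.03 pos [ 595.4 -295.3   64.3] rot [-3.14 -0.    1.61] F [-9.3  0.6  4.4] open 0.664
dp [ 0.2 -0.7  0.3]
ang [-0.001 -0.    -0.   ]
```

```bash
python3 -m inch '[{"dp":[0,-0.5,-0.7],"angular":[0,0,0],"fingers":160},{"dp":[0,-1.5,-0.8],"angular":[0,0,0],"fingers":160},{"dp":[0,-2.5,-0.8],"angular":[0,0,0],"fingers":160},{"dp":[0,-3,-0.8],"angular":[0,0,0],"fingers":160},{"dp":[0,-3,-0.8],"angular":[0,0,0],"fingers":160}]';python3 to.py 591 -295.2 64 1.61
```

```text
clock: 26.45
eef_pos: [592.7, -295.4, 64.4]
tcp_rot: [-3.141, -0.0, 1.61]
contact_force: [-4.9, -0.4, -4.3]
opening: 0.661
clock 26.45 pos [ 592.7 -295.4   64.4] rot [-3.141 -0.     1.61 ] F [-4.9 -0.4 -4.3] open 0.661
dp [ 0.3 -1.6  0.4]
ang [-0.001 -0.    -0.   ]
```

```bash
python3 -m inch '[{"dp":[0,-0.5,0.3],"angular":[0,0,0],"fingers":160},{"dp":[0,-1,0.3],"angular":[0,0,0],"fingers":160},{"dp":[0,-1.5,0.3],"angular":[0,0,0],"fingers":160},{"dp":[0,-1.5,0.3],"angular":[0,0,0],"fingers":160}]';python3 to.py 591 -295.2 64 1.61
```

```text
clock: 26.78
eef_pos: [591.8, -295.5, 64.3]
tcp_rot: [3.141, 0.0, 1.61]
contact_force: [-5.2, 1.7, -0.5]
opening: 0.659
clock 26.78 pos [ 591.8 -295.5   64.3] rot [3.141 0.    1.61 ] F [-5.2  1.7 -0.5] open 0.659
dp [ 0.3 -0.8  0.3]
ang [ 0.  0. -0.]
```

```bash
python3 -m inch '[{"dp":[0,-0.7,0],"angular":[0,0,0],"fingers":160},{"dp":[0,-0.7,0],"angular":[0,0,0],"fingers":78},{"dp":[0,-0.7,0],"angular":[0,0,0],"fingers":70},{"dp":[0,-0.7,0],"angular":[0,0,0],"fingers":60},{"dp":[0,-0.7,0],"angular":[0,0,0],"fingers":30},{"dp":[0,-0.7,0],"angular":[0,0,0],"fingers":0},{"dp":[0,-0.7,0],"angular":[0,0,0],"fingers":0},{"dp":[0,-0.7,-10],"angular":[0,0,0],"fingers":0},{"dp":[0,-0.7,-40],"angular":[0,0,0],"fingers":0},{"dp":[0,-0.7,-80],"angular":[0,0,0],"fingers":0},{"dp":[0,-0.7,-120],"angular":[0,0,0],"fingers":0},{"dp":[0,-0.7,-120],"angular":[0,0,0],"fingers":0}]'
python3 -m inch '[{"dp":[0,-40,-20],"angular":[0,0,0],"fingers":0},{"dp":[0,-80,-30],"angular":[0,0,0],"fingers":0},{"dp":[0,-120,-30],"angular":[0,0,0],"fingers":0},{"dp":[0,-150,-30],"angular":[0,0,0],"fingers":0},{"dp":[0,-150,-30],"angular":[0,0,0],"fingers":0},{"dp":[0,-150,-30],"angular":[0,0,0],"fingers":0}]'
python3 - <<'E'
from h import *
look('11')
for n in('side','scene'):
    im,d=load(n,n+'11'); P=pts(n,d)
    q,h=circ(P,(591,-296),45,97,115); print(n,len(q),np.percentile(q,[2,98],axis=0).round(1),'ztop',np.median(q[:,2]))
    A=np.c_[q[:,:2],np.ones(len(q))];print('slope',np.linalg.lstsq(A,q[:,2],rcond=None)[0][:2].round(3))
a=cv2.imread('pics/side11.png');cv2.imwrite('pics/side11c.png',a[150:300,280:460].repeat(4,0).repeat(4,1))
a=cv2.imread('pics/scene11.png');cv2.imwrite('pics/scene11c.png',a[150:320,170:360].repeat(3,0).repeat(3,1))
E
```

```text
clock: 27.78
eef_pos: [595.1, -297.6, 193.4]
tcp_rot: [3.13, 0.006, 1.61]
contact_force: [0.3, -1.6, 1.5]
opening: 0.997
clock: 28.28
eef_pos: [440.1, -301.7, 215.0]
tcp_rot: [3.14, 0.001, 1.608]
contact_force: [0.6, -0.7, 0.8]
opening: 1.0
scene L 433 (array([613.2, -88.7, 183.4]), 'ztop', np.float64(191.6))
   pan z 101.4
scene R 0 
   pan z 130.8
side L 51 (array([ 625.3, -102.8,  183.6]), 'ztop', np.float64(191.1))
   pan z 101.4
side R 0 
   pan z 130.8
side 228 [[ 561.7 -325.3   97.9]
 [ 614.7 -273.6  106.2]] ztop 103.81607403671498
slope [0.034 0.039]
scene 357 [[ 562.5 -319.8   98.7]
 [ 615.  -268.3  107.6]] ztop 103.76300389643865
slope [-0.026  0.004]
```

View pics/side11c.png

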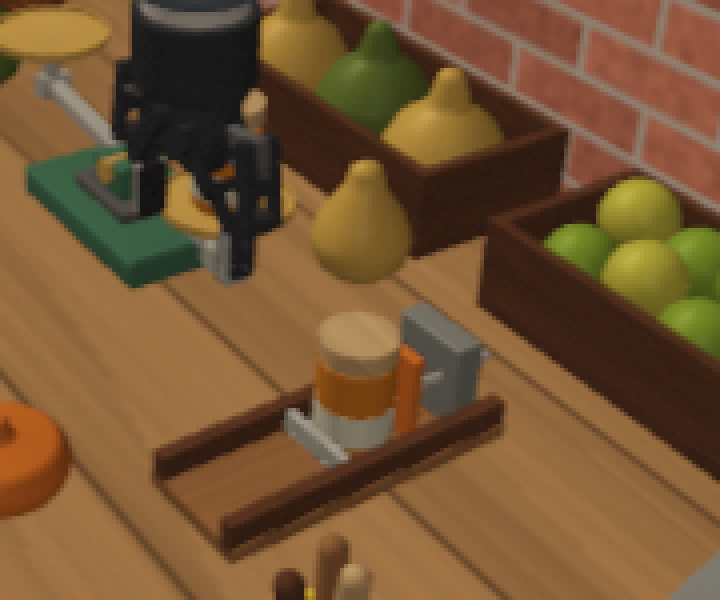

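View pics/scene11c.png

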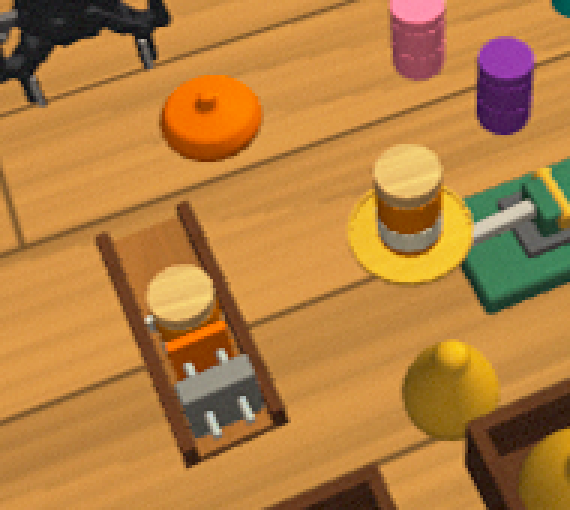

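```bash
python3 -c "
from rig import sign_off, monitor
print(monitor.sense()['clock']); print(sign_off())"
```

```text
28.3833
the job is handed in; nothing more can be done
None
```

I weighed both jars, loaded the heavier one into the display lane, left the lighter one on its pan, and handed the job in at 28.4 s.

- **Weighing:** The jar first seen on the +y side went on the +y pan and the other on the -y pan, and I let go of both. The beam came to rest with the +y pan at about 102 mm and the -y pan at about 131 mm. A second look 1.4 s later showed the same. The wrist force agreed, at roughly 5.4 N for the +y jar and 4.0 N for the other.
- **Loading:** I pressed the paddle back with the heavier jar until I felt the stop, where the force rose from about 7 to 11 N. Then I backed off about 4 mm, lowered the jar to the floor behind the bar and released it gently.
- **Last pictures:** The lane jar stands between bar and paddle with its lid top at 104 mm, which matches the 12 mm floor plus the 92 mm jar. The lighter jar stands near the middle of the -y pan, which is now down at about 101 mm. The gripper is clear of everything.
- **Not settled exactly:** The fitted tilt of the lane jar's lid differed between the two cameras (up to about 0.04 rad, within depth noise). The side camera's position for the lighter jar was off because the gripper partly hid it, so I relied on the scene camera for that. I couldn't measure the jar's contact forces with the bar and paddle after release. One move was refused early on because its rows lacked required keys; nothing moved.

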